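# Set the sine plate to 20 degrees on a gauge block stack

### The job

Set the sine plate on the optics bench to 20 degrees: swing its hinged plate up out of the way by the bar (the stiff hinge holds it), lay the two thinner of the three gauge blocks flat on the base, one squarely on top of the other, both pushed back until they touch the two stop posts and centred between them, then press the plate gently down until its roller bears firmly on the stack, and let go. Do not ram the roller onto the blocks, and leave the thickest block and the lens mount where they are.

Things in the scene. Friction and masses are not known exactly. Their poses are not given: they have to be found in the camera images.
- sine_base: The sine plate's fixed steel base: slab 215 (x) x 120 (y) x 20 mm high. Origin: on the bench, straight below the hinge axis, which lies along y at 30 mm height. The slab runs from x = -180 to +35 mm; its -x end, the plate's free end, faces the robot (give or take the yaw).
- stop (a point): Point on the base's top (20 mm high) midway between two dark square stop posts at y = +43 and -43 mm (10 wide, 12 thick, 45 mm tall, 76 mm clear between them for a finger behind a block), in the plane of their faces, x = -123 mm in sine_base. Axes as sine_base. A block touching both posts on their -x side, length along y, has its centre 14 mm to -x of here, 0 in y.
- plate (a joint): Angle of the hinged plate, rad: 0 level, up to 1.45, growing as the free end rises; starts at 0.02 to 0.2. Stiff hinge (0.9 N m friction): the 0.6 kg plate stays wherever it is left; at the bar, 8 N lift it and 2 to 5 N press it down. From 1.2 rad up there is room for a gripper over the stack's place. Resting on the right stack it reads 0.35 (20 degrees).
- bar (a point): Middle of the plate's round dark bar handle, 14 mm thick, 94 long, parallel to the hinge; 78 mm free between its end arms, 34 mm between it and the plate's 96 mm wide end beam. Plate frame (origin on the hinge axis, turns with the plate, is sine_base's at angle 0): x = -205, z = +15 mm. Pinched across, it turns between the fingers, so a gripper pointing down can follow the arc.
- roller (a point): Centre of the steel roller under the plate's free end: 20 mm diameter, 64 mm long, parallel to the hinge axis and 146 mm from it (sine of the angle = stack height / 146 mm).
- gauge20: Plain steel gauge block, the thinnest: 28 (x) x 100 (y) x 20 mm (z), about 0.44 kg, lying flat. Origin: centre of its underside.
- gauge30: Plain steel gauge block, the middle one: 28 (x) x 100 (y) x 30 mm (z), about 0.66 kg, lying flat. Origin: centre of its underside. With gauge20 it makes the 50 mm stack, in either order.
- gauge40: Plain steel gauge block, the thickest: 28 x 100 x 40 mm, about 0.88 kg. Not needed; it stays where it is. Origin: centre of its underside.
- lens_mount: Bystander: lens of 66 mm outer diameter on a steel post with a black foot 75 x 50 mm, 118 mm tall over all, loose on the bench. Origin: centre of its underside.
There are look-alikes about, which are no part of the job. What is shaped like the gauge20 but green or orange is not meant.

How it is judged:
By the outcome, as a careful person would: the job done as asked, in the order asked, and still so for the second after the job is handed in, with the robot touching nothing.
It also fails if it takes over 72 s, if anything falls off the work surface, if the arm or the gripper's body presses on something with over 40 N, if the wrist force passes 120 N, or if a joint passes its speed limit or range.

### The arm

A 6-joint arm with a two-finger parallel gripper is mounted at the origin on the work surface. World frame = base frame: x ahead of the robot, y to its left, z up, the work surface at z = 0. Lengths are in m, angles in rad, forces in N, time in s.
With the tool pointing down it reaches from about 0.275 to 0.825 m from the base axis. Payload 4.9 kg.
Tool frame: the origin (TCP) lies midway between the tips of the shut fingers; the grasp point (between the pads) lies manip.hold_point_z behind it (manip.hold_point_z is the distance from the TCP to the grasp point, in m); z points along the fingers, y is the direction in which the jaws open and shut (so a half turn about z gives the same grasp; the last joint's range is limited). The gripper opens to 85 mm and grips with 20 to 120 N. Pads are 22 mm wide; open, the fingers measure 114 mm over their backs; the gripper's body (76 mm by 85 mm) begins 54 mm behind the grasp point. The pads swing forward as they close: fully open they stand 13 mm farther back than shut.
Start: joints at [1.174, 0.326, -0.193, 1.052, 0, 1.437], TCP at [0.143, 0.531, 0.21] pointing down, gripper open.
Joint ranges: [-2.65, 2.65], [-0.97, 1.79], [-1.3, 1.35], [-1.93, 2.1], [-1.47, 1.37], [-3.14, 3.14]. Speed limits (rad/s): [2.57, 2.57, 3.14, 3.14, 3.14, 3.14].

### API

Orientations are given as a 3x3 rotation matrix whose columns are the frame's x, y, z axes.
In Python, from bench import manip, capture gives the robot as it stands.
- The arm moves only by the tool play_rows, never from a script. Its arguments are lists of equal length, an entry for each row: "dp": the shift along the tool's x, y, z in units of 50 mm (1.0 is 50 mm), a list of three; "delta_rot": the turn, a rotation vector about the tool's x, y, z in units of 5 degrees (1.0 is 5 degrees), a list of three. In form: {"dp": [[tx, ty, tz], ...], "delta_rot": [[wx, wy, wz], ...]}. A call has exactly 5 rows; each row shifts and turns the pose as measured when the row begins, along the tool's axes as they then stand; what a row does not reach is not made up. A row lasts 1/8 s, in which the tool goes at most 62.5 mm and 10.7 degrees, less where a joint would pass 70% of its speed; a pose out of reach is approached as far as the arm can. A call is refused whole if a number of a shift passes 1 or a number of a turn 1, either way. A call with a gripper value outside its range is refused whole. "jaw" is the gripper's target within -1 to 1 (fully open at 1, half-way at 0, shut at -1), set as the call begins (left out, the last holds). The fingers move at their own pace and stop on an object; "force" is the grip in N (left out, the last holds). Time passes only in rows, so rows that do not move let the fingers close, or fill a call up. It gives the time, the measured TCP pose, the force and the opening at its end, in the units of the state.
- manip.get_obs(): the state, without advancing time (a new reading comes with each control period).
- capture(name): name is "side" or "top" or "wrist"; returns a dict with "pixels" (480x640x3 uint8, red, green, blue), "range_z" (480x640 float32, m along the optical axis (not along the pixel's ray), 0 where there is no reading), "intrinsics" (3x3 intrinsics, pixels), "view" (4x4, takes a point from world to camera coordinates); the wrist camera has in their place "T_tool_cam" (4x4, takes a point from camera to tool coordinates, whose origin is the TCP and whose axes are the flange's). Camera axes: x right, y up, looking along -z (the intrinsics and any distortion apply to the point x, -y, -z); pixel columns grow to the right and rows downward; lengths in m; the calibration is good to about 2 mm. A picture is of the moment at which its call begins: read the wrist's pose just before it.
- manip.sign_off(): hands the job in, once; it reports no verdict.
The state is a dict: "time_s": time; "q": joint angles; "joint_vel": joint speeds; "joint_efforts": joint torques, N m; "tool_pos": TCP position; "eef_rot": TCP orientation; "wrist_force": force on the tool from outside, world axes, zero at the start; "moment": the same for the moment, N m; "opening": opening from 0.0 (shut) to 1.0 (fully open).
Only numpy, scipy, OpenCV 4.12 (cv2) and the standard library are available. Lean on these libraries where they do the work, as an engineer would, in place of code of your own. Each camera call takes 0.05 s, during which the arm holds its last target.

## Working session

There is one attempt and no reset: what is moved stays moved. The work goes in short steps, Python scripts to look and compute and a tool call to move; the robot and the scene stay as the last step left them, time stands still between calls to the robot, and variables do not carry over. Pictures are saved under pics/ and viewed, and the job is handed in when it is done.

Besides the shell and the picture viewer there is one more tool, called as a command line: name --argument value ..., lists and objects as JSON in quotes. play_rows: Moves the arm, as the interface text tells. Its arguments: {"type":"object","properties":{"dp":{"type":"array"},"delta_rot":{"type":"array"},"jaw":{"type":"number"},"force":{"type":"number"}},"required":["dp","delta_rot"]}

```bash
ls; mkdir -p pics
python3 - <<'E'
from bench import manip, capture
import cv2
print(manip.hold_point_z, manip.get_obs())
for n in ("side","top","wrist"):
    c=capture(n); cv2.imwrite(f"pics/{n}0.png",c["pixels"][:,:,::-1]); print(n,c["intrinsics"],c.get("view",c.get("T_tool_cam")))
E
```

```text
pics
0.0187 {'time_s': 0.0, 'q': array([ 1.17380735e+00,  3.26944287e-01, -1.93592496e-01,  1.05199591e+00,
        4.34365194e-05,  1.43659952e+00]), 'joint_vel': array([ 0.00158485, -0.00099811, -0.00074586, -0.00080964, -0.00027098,
        0.00072987]), 'joint_efforts': array([-1.19671204e-03, -4.43402982e+01,  2.62438059e+01,  1.53297413e-02,
       -2.15158693e-04,  3.99593063e-06]), 'tool_pos': array([0.14260942, 0.53054779, 0.20889838]), 'eef_rot': array([[-9.65668292e-01,  2.59777295e-01, -7.11413467e-04],
       [ 2.59778123e-01,  9.65667032e-01, -1.58453532e-03],
       [ 2.75362231e-04, -1.71494517e-03, -9.99998492e-01]]), 'wrist_force': array([-0.3273382 , -0.36531504,  0.68703521]), 'moment': array([0.0213704 , 0.01021267, 0.01469848]), 'opening': 1.0033705107524482}
side [[600.86091011   0.         319.5767687 ]
 [  0.         600.86091011 240.82160949]
 [  0.           0.           1.        ]] [[ 0.71562091 -0.69830673 -0.01595057 -0.29327593]
 [ 0.46972556  0.46422019  0.75090447 -0.28097789]
 [-0.51695707 -0.54485533  0.66021819 -1.12692223]
 [ 0.          0.          0.          1.        ]]
top [[538.0153127    0.         317.31620451]
 [  0.         538.0153127  242.80741314]
 [  0.           0.           1.        ]] [[-0.07874957 -0.99687372 -0.00642593  0.07508809]
 [ 0.97484201 -0.07835425  0.20867119 -0.4768185 ]
 [-0.20852233  0.0101685   0.97796474 -1.17605123]
 [ 0.          0.          0.          1.        ]]
wrist [[365.79467294   0.         317.30324131]
 [  0.         365.79467294 243.28350539]
 [  0.           0.           1.        ]] [[ 5.94239103e-04  9.45782539e-01  3.24799995e-01  8.42561505e-02]
 [ 9.99999719e-01 -4.13437290e-04 -6.25668622e-04 -3.74903362e-04]
 [-4.57462028e-04  3.24800275e-01 -9.45782518e-01 -1.64092917e-01]
 [ 0.00000000e+00  0.00000000e+00  0.00000000e+00  1.00000000e+00]]
```

View pics/side0.png

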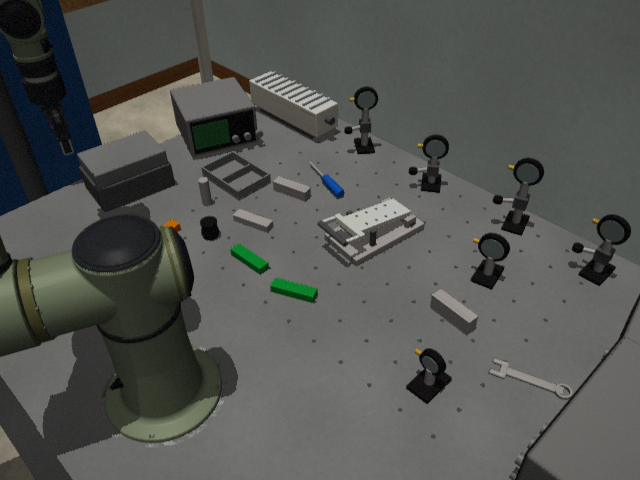

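View pics/top0.png

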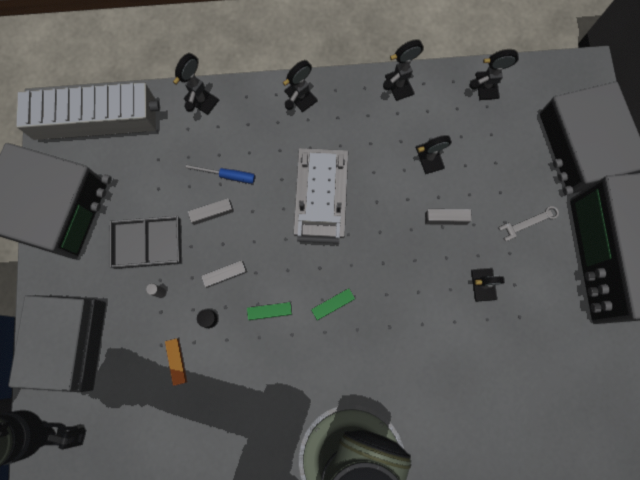

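View pics/wrist0.png

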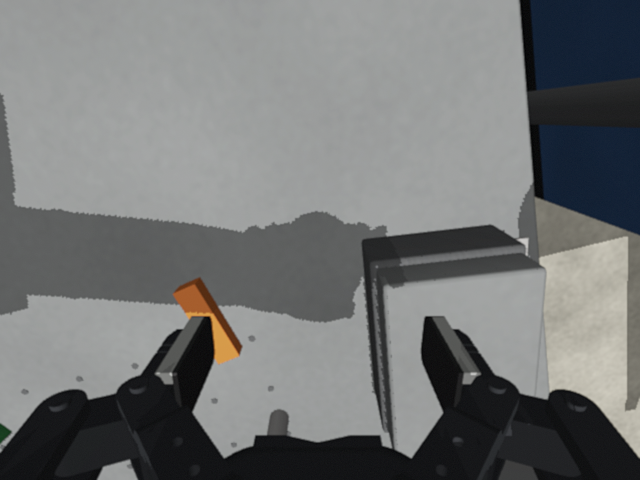

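Candidates for the gauge blocks (top view pixels): grey at (210,211), (224,274) and (448,216). The look-alikes are green at (269,310) and (333,304), and orange at (176,361). I'll tell the grey ones apart by height.

```bash
cat > h.py <<'E'
from bench import manip, capture
import cv2, numpy as np
def cloud(c, obs=None):
    K=c["intrinsics"]; d=c["range_z"]; v,u=np.mgrid[0:480,0:640]
    x=(u-K[0,2])/K[0,0]*d; y=(v-K[1,2])/K[1,1]*d
    P=np.stack([x,-y,-d,np.ones_like(d)],-1)
    if "view" in c: T=np.linalg.inv(c["view"])
    else:
        W=np.eye(4); W[:3,:3]=obs["eef_rot"]; W[:3,3]=obs["tool_pos"]; T=W@c["T_tool_cam"]
    P=(P@T.T)[...,:3]; P[d<=0]=np.nan
    return P
E
python3 - <<'E'
from h import *
c=capture("top");P=cloud(c);Z=P[...,2]
s=capture("side");Q=cloud(s)
print("table",np.nanmedian(Z[300:400,400:460]))
def blk(P,u,v,zmin=.012,r=34):
    m=np.zeros(P.shape[:2],np.uint8); m[v-r:v+r,u-r:u+r]=(P[v-r:v+r,u-r:u+r,2]>zmin)
    n,l=cv2.connectedComponents(m); k=l[v,u]; pts=P[l==k]
    h=np.median(pts[:,2]); t=pts[abs(pts[:,2]-h)<.006]
    r=cv2.minAreaRect((t[:,:2]*1000).astype(np.float32)); return len(pts),h,t.mean(0),r
for u,v in [(210,211),(224,274),(448,216)]: print("top",blk(P,u,v))
for u,v in [(292,186),(253,218),(453,305)]: print("side",blk(Q,u,v))
# sine plate
for name,p,u0,u1,v0,v1 in (("top",P,285,360,140,250),):
    sub=p[v0:v1,u0:u1]; 
    m=(sub[...,2]>.01); 
    img=np.clip(sub[...,2]*1000,0,120)
    cv2.imwrite("pics/sz.png",cv2.resize((img*2).astype(np.uint8),None,fx=5,fy=5,interpolation=0))
cv2.imwrite("pics/sc.png",cv2.resize(c["pixels"][140:250,285:360,::-1],None,fx=5,fy=5))
cv2.imwrite("pics/ss.png",cv2.resize(s["pixels"][190:270,305:435,::-1],None,fx=5,fy=5))
cv2.imwrite("pics/cc.png",cv2.resize(c["pixels"][190:330,180:360,::-1],None,fx=4,fy=4))
E
```

```text
table 0.0006054689463395047
top (587, np.float64(0.030273794040557078), array([0.58467054, 0.28330753, 0.03076148]), ((585.5057983398438, 283.2404479980469), (30.120880126953125, 100.11449432373047), 14.369420051574707))
top (545, np.float64(0.020670928549419987), array([0.43365165, 0.25851316, 0.02066959]), ((433.8644714355469, 259.4598388671875), (28.67226219177246, 100.15562438964844), 16.900285720825195))
top (306556, np.float64(nan), array([nan, nan, nan]), ((0.0, 0.0), (0.0, 0.0), 0.0))
side (479, np.float64(0.03005492916662944), array([0.5809268 , 0.28001295, 0.03120368]), ((582.890625, 281.8889465332031), (36.61477279663086, 105.18037414550781), 15.875235557556152))
side (405, np.float64(0.021490041978705854), array([0.4299871, 0.2562513, 0.0216303]), ((431.163818359375, 257.9589538574219), (34.525970458984375, 104.8671875), 18.480276107788086))
side (998, np.float64(0.040098273258793615), array([ 0.52274153, -0.27683137,  0.04164214]), ((524.8020629882812, -274.17645263671875), (101.72804260253906, 31.88326072692871), 84.7044448852539))<stdin>:9: RuntimeWarning: Mean of empty slice.
  ret = um.true_divide(
<stdin>:17: RuntimeWarning: invalid value encountered in cast
```

View pics/sc.png

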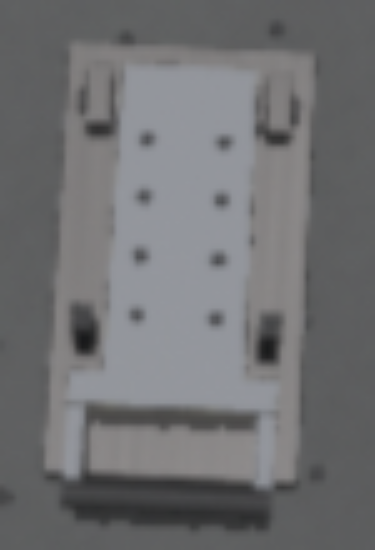

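View pics/ss.png

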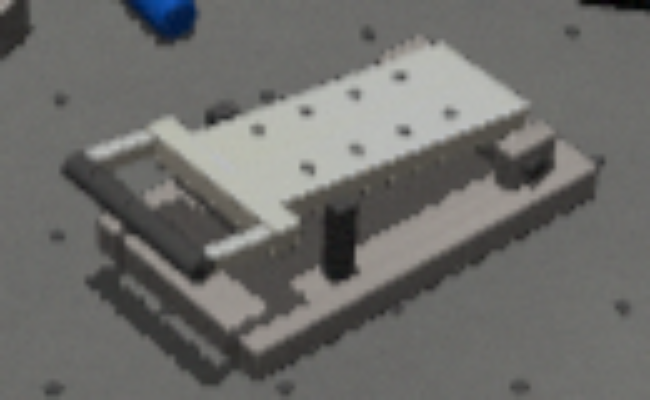

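View pics/cc.png

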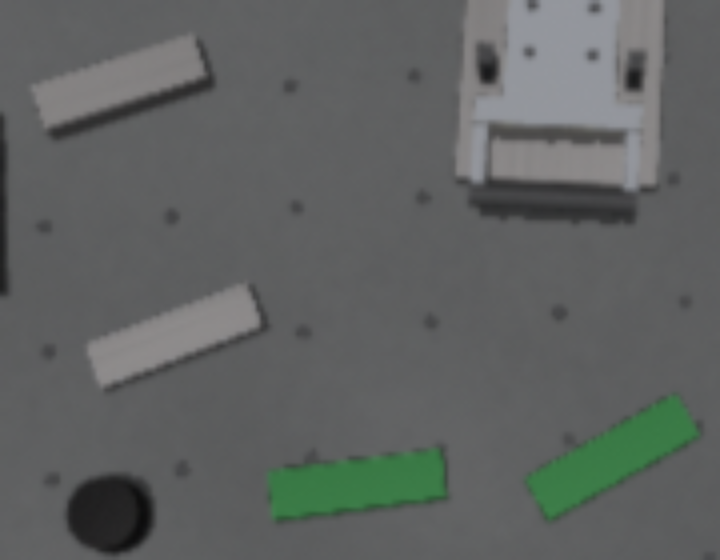

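Run:
```python
from h import *
def an(name,u0,u1,v0,v1):
    c=capture(name);P=cloud(c)
    sub=P[v0:v1,u0:u1].reshape(-1,3); sub=sub[~np.isnan(sub[:,0])]
    col=c["pixels"][v0:v1,u0:u1].reshape(-1,3)
    b=sub[(sub[:,2]>.013)&(sub[:,2]<.027)]
    r=cv2.minAreaRect((b[:,:2]*1000).astype(np.float32)); print(name,"base",r)
    return c,P
c,P=an("top",285,360,140,250)
an("side",312,430,192,266)
# plate: points high
sub=P[140:250,285:360]; m=sub[...,2]>.045
print(np.round(np.nanmax(sub[...,2],axis=1)[::4],3))
for v in range(226,246): 
    row=P[v,300:340]; print(v, np.round(np.nanmedian(row,axis=0),3), c["pixels"][v,318])
```

```text
top base ((613.078125, 18.214317321777344), (120.08704376220703, 217.75950622558594), 82.48847198486328)
side base ((617.2388305664062, 76.83866882324219), (245.2339324951172, 218.00372314453125), 83.07038879394531)
[0.007 0.006 0.024 0.051 0.058 0.059 0.06  0.062 0.063 0.066 0.065 0.066
 0.069 0.069 0.071 0.072 0.073 0.075 0.078 0.077 0.08  0.078 0.077 0.077
 0.082 0.085 0.005 0.009]
226 [0.527 0.028 0.021] [125 123 123]
227 [0.525 0.029 0.022] [136 134 133]
228 [0.522 0.029 0.021] [137 135 135]
229 [0.52  0.029 0.022] [137 135 134]
230 [0.518 0.029 0.021] [138 135 135]
231 [0.515 0.029 0.023] [138 135 135]
232 [0.512 0.03  0.022] [138 135 135]
233 [0.51  0.03  0.021] [138 135 135]
234 [0.508 0.03  0.021] [131 128 128]
235 [0.505 0.03  0.02 ] [90 88 89]
236 [0.492 0.032 0.077] [52 51 52]
237 [0.488 0.031 0.079] [56 56 57]
238 [0.486 0.032 0.08 ] [66 66 68]
239 [0.483 0.032 0.079] [71 71 73]
240 [0.481 0.032 0.078] [64 65 66]
241 [0.48  0.033 0.076] [54 55 55]
242 [0.494 0.031 0.005] [47 48 48]
243 [0.491 0.031 0.001] [51 52 53]
244 [0.489 0.032 0.001] [59 59 60]
245 [0.487 0.033 0.001] [85 85 86]
```

Heights settle it: gauge20 is at (0.434, 0.259), gauge30 at (0.585, 0.283) and gauge40 at y≈-0.27. The base has a yaw of about -7.5° and the bar is at about (0.486, 0.035, 0.073). I'll write the planner next.

```bash
cat >> h.py <<'E'
from scipy.spatial.transform import Rotation as Ro
def pose_y(ang):  # tool down, y axis at world angle ang
    y=np.array([np.cos(ang),np.sin(ang),0]); z=np.array([0,0,-1.]); return np.stack([np.cross(y,z),y,z],1)
def plan(p1,ang,n,pts=None):
    """rows to go to p1, yaw ang in n rows; symmetric yaw chosen nearest"""
    o=manip.get_obs(); R=o["eef_rot"]; p=o["tool_pos"]
    best=min((Ro.from_matrix(R.T@pose_y(a)) for a in (ang,ang+np.pi)),key=lambda r:r.magnitude())
    rv=best.as_rotvec()
    path=[p+(np.array(p1)-p)*(k+1)/n for k in range(n)] if pts is None else pts
    print("from",np.round(p,4),"rotdeg",np.round(np.degrees(rv),1),"t",round(o["time_s"],2))
    Rk=R; cur=p
    for k in range(n):
        d=Rk.T@(path[k]-cur)/.05; w=np.degrees(rv)/n/5
        print("[%.2f,%.2f,%.2f]"%tuple(d),"[%.2f,%.2f,%.2f]"%tuple(w), "!" if max(abs(d).max(),abs(w).max())>1 else "")
        cur=path[k]; Rk=Rk@Ro.from_rotvec(rv/n).as_matrix()
E
python3 -c "
from h import *
plan([.486,.035,.25],np.radians(-7.5),20)"
```

```text
from [0.1428 0.531  0.2095] rotdeg [-0.   0.  82.4] t 0.35
[-0.46,-0.39,-0.04] [-0.00,0.00,0.82] 
[-0.49,-0.36,-0.04] [-0.00,0.00,0.82] 
[-0.51,-0.32,-0.04] [-0.00,0.00,0.82] 
[-0.53,-0.28,-0.04] [-0.00,0.00,0.82] 
[-0.55,-0.24,-0.04] [-0.00,0.00,0.82] 
[-0.57,-0.20,-0.04] [-0.00,0.00,0.82] 
[-0.58,-0.16,-0.04] [-0.00,0.00,0.82] 
[-0.59,-0.12,-0.04] [-0.00,0.00,0.82] 
[-0.60,-0.08,-0.04] [-0.00,0.00,0.82] 
[-0.60,-0.03,-0.04] [-0.00,0.00,0.82] 
[-0.60,0.01,-0.04] [-0.00,0.00,0.82] 
[-0.60,0.05,-0.04] [-0.00,0.00,0.82] 
[-0.60,0.10,-0.04] [-0.00,0.00,0.82] 
[-0.59,0.14,-0.04] [-0.00,0.00,0.82] 
[-0.58,0.18,-0.04] [-0.00,0.00,0.82] 
[-0.56,0.22,-0.04] [-0.00,0.00,0.82] 
[-0.54,0.26,-0.04] [-0.00,0.00,0.82] 
[-0.52,0.30,-0.04] [-0.00,0.00,0.82] 
[-0.50,0.34,-0.04] [-0.00,0.00,0.82] 
[-0.47,0.37,-0.04] [-0.00,0.00,0.82]
```

play_rows --dp '[[-0.46, -0.39, -0.04], [-0.49, -0.36, -0.04], [-0.51, -0.32, -0.04], [-0.53, -0.28, -0.04], [-0.55, -0.24, -0.04]]' --delta_rot '[[0, 0, 0.82], [0, 0, 0.82], [0, 0, 0.82], [0, 0, 0.82], [0, 0, 0.82]]' --jaw -0.2 --force 40

```text
time_s: 0.98
tool_pos: [0.2295, 0.4048, 0.2193]
eef_rot: [[-0.809, 0.587, 0.0], [0.587, 0.809, -0.0], [-0.0, 0.0, -1.0]]
wrist_force: [0.7, 0.3, 0.5]
opening: 0.403
```

play_rows --dp '[[-0.57, -0.2, -0.04], [-0.58, -0.16, -0.04], [-0.59, -0.12, -0.04], [-0.6, -0.08, -0.04], [-0.6, -0.03, -0.04]]' --delta_rot '[[0, 0, 0.82], [0, 0, 0.82], [0, 0, 0.82], [0, 0, 0.82], [0, 0, 0.82]]'

```text
time_s: 1.6
tool_pos: [0.3167, 0.276, 0.2303]
eef_rot: [[-0.542, 0.84, 0.002], [0.84, 0.542, 0.001], [-0.0, 0.002, -1.0]]
wrist_force: [0.1, 0.6, 0.5]
opening: 0.397
```

play_rows --dp '[[-0.6, 0.01, -0.04], [-0.6, 0.05, -0.04], [-0.6, 0.1, -0.04], [-0.59, 0.14, -0.04], [-0.58, 0.18, -0.04]]' --delta_rot '[[0, 0, 0.82], [0, 0, 0.82], [0, 0, 0.82], [0, 0, 0.82], [0, 0, 0.82]]'

```text
time_s: 2.22
tool_pos: [0.4028, 0.1456, 0.2414]
eef_rot: [[-0.202, 0.979, 0.004], [0.979, 0.202, 0.002], [0.001, 0.004, -1.0]]
wrist_force: [-0.3, -0.1, -0.7]
opening: 0.4
```

```bash
python3 -c "
from h import *
print(manip.get_obs()['opening'])
plan([.486,.035,.25],np.radians(-7.5),8)"
```

```text
0.4004161632369035
from [0.4028 0.1456 0.2414] rotdeg [ 0.2 -0.1 19.2] t 2.23
[-0.31,0.15,-0.02] [0.01,-0.00,0.48] 
[-0.31,0.16,-0.02] [0.01,-0.00,0.48] 
[-0.30,0.17,-0.02] [0.01,-0.00,0.48] 
[-0.29,0.19,-0.02] [0.01,-0.00,0.48] 
[-0.28,0.20,-0.02] [0.01,-0.00,0.48] 
[-0.28,0.21,-0.02] [0.01,-0.00,0.48] 
[-0.27,0.22,-0.02] [0.01,-0.00,0.48] 
[-0.26,0.23,-0.02] [0.01,-0.00,0.48]
```

play_rows --dp '[[-0.5, 0.25, -0.03], [-0.48, 0.28, -0.03], [-0.46, 0.31, -0.03], [-0.44, 0.34, -0.03], [-0.42, 0.37, -0.03]]' --delta_rot '[[0, 0, 0.77], [0, 0, 0.77], [0, 0, 0.77], [0, 0, 0.77], [0, 0, 0.77]]'

```text
time_s: 2.85
tool_pos: [0.4904, 0.0309, 0.2498]
eef_rot: [[0.145, 0.989, 0.005], [0.989, -0.145, 0.002], [0.003, 0.005, -1.0]]
wrist_force: [-0.2, -0.0, 0.1]
opening: 0.398
```

Run:
```python
from h import *
o=manip.get_obs(); c=capture("wrist"); cv2.imwrite("pics/w1.png",c["pixels"][:,:,::-1]); np.savez("w1.npz",o=o["tool_pos"],R=o["eef_rot"],d=c["range_z"])
P=cloud(c,o); print(o["tool_pos"],o["eef_rot"])
m=(P[...,2]>.014)&(P[...,2]<.026)&(abs(P[...,0]-.6)<.2)&(abs(P[...,1]-.02)<.15)
n,l,st,_=cv2.connectedComponentsWithStats(m.astype(np.uint8))
pts=P[m]; print(len(pts)); print(cv2.minAreaRect((pts[:,:2]*1000).astype(np.float32)))
cv2.imwrite("pics/w1m.png",m.astype(np.uint8)*255)
```

```text
[0.49041915 0.03089219 0.24983548] [[ 0.1446785   0.989464    0.00539676]
 [ 0.9894741  -0.14469233  0.00226552]
 [ 0.00302252  0.00501218 -0.99998287]]
7909
((610.2247924804688, 19.177913665771484), (120.25922393798828, 215.03152465820312), 82.63565063476562)
```

View pics/w1.png

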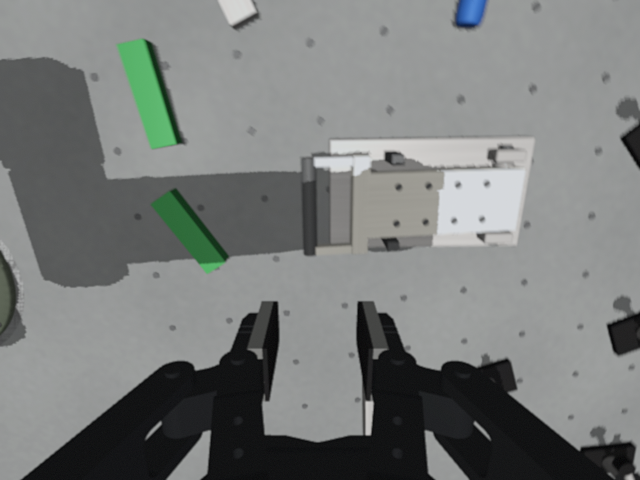

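View pics/w1m.png

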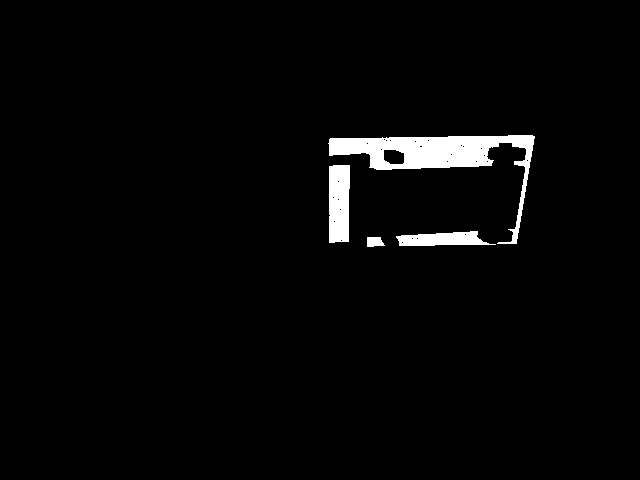

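Run:
```python
from h import *
o=manip.get_obs(); c=capture("wrist"); P=cloud(c,o); g=c["pixels"].max(-1)
for v in (175,190,205,220,235):
  s=P[v,296:325]; k=(s[:,2]>.05)&(g[v,296:325]<110); print(v,np.round(s[k].mean(0),4),np.round(s[k][:,2].max(),4),np.round([s[k][:,0].min(),s[k][:,0].max()],4))
plan([.484,.033,.2],np.radians(-7.4),5)
```

```text
175 [0.4871 0.0636 0.0772] 0.0811 [0.4802 0.4928]
190 [0.4844 0.0501 0.0776] 0.08 [0.4778 0.4907]
205 [0.483  0.0359 0.0773] 0.0796 [0.4763 0.4894]
220 [0.4812 0.0215 0.0774] 0.0798 [0.4749 0.4872]
235 [0.4788 0.0067 0.0773] 0.0798 [0.4724 0.4848]
from [0.4915 0.0299 0.2498] rotdeg [ 0.4 -0.1 -1. ] t 2.95
[0.01,-0.03,0.20] [0.01,-0.01,-0.04] 
[0.01,-0.03,0.20] [0.01,-0.01,-0.04] 
[0.01,-0.03,0.20] [0.01,-0.01,-0.04] 
[0.01,-0.03,0.20] [0.01,-0.01,-0.04] 
[0.01,-0.03,0.20] [0.01,-0.01,-0.04]
```

Run:
```python
from h import *
plan([.4828,.0357,.054],np.radians(-7.4),10)
```

```text
from [0.4915 0.0299 0.2498] rotdeg [ 0.4 -0.1 -1. ] t 2.95
[0.01,-0.02,0.39] [0.01,-0.00,-0.02] 
[0.01,-0.02,0.39] [0.01,-0.00,-0.02] 
[0.01,-0.02,0.39] [0.01,-0.00,-0.02] 
[0.01,-0.02,0.39] [0.01,-0.00,-0.02] 
[0.01,-0.02,0.39] [0.01,-0.00,-0.02] 
[0.01,-0.02,0.39] [0.01,-0.00,-0.02] 
[0.01,-0.02,0.39] [0.01,-0.00,-0.02] 
[0.01,-0.02,0.39] [0.01,-0.00,-0.02] 
[0.01,-0.02,0.39] [0.01,-0.00,-0.02] 
[0.01,-0.02,0.39] [0.01,-0.00,-0.02]
```

play_rows --dp '[[0.02, -0.03, 0.4], [0.02, -0.03, 0.4], [0.02, -0.03, 0.4], [0.02, -0.03, 0.4], [0.02, -0.04, 0.4]]' --delta_rot '[[0.02, 0, -0.04], [0.02, 0, -0.04], [0.02, 0, -0.04], [0.02, 0, -0.04], [0.02, 0, -0.04]]'

```text
time_s: 3.58
tool_pos: [0.4834, 0.0388, 0.1485]
eef_rot: [[0.123, 0.992, -0.0], [0.992, -0.123, 0.005], [0.004, -0.001, -1.0]]
wrist_force: [-0.0, -0.2, -0.1]
opening: 0.406
```

Run:
```python
from h import *
plan([.4828,.0357,.054],np.radians(-7.4),5)
```

```text
from [0.4834 0.0388 0.1485] rotdeg [-0.1 -0.3  0.3] t 3.58
[-0.01,-0.00,0.38] [-0.00,-0.01,0.01] 
[-0.01,-0.00,0.38] [-0.00,-0.01,0.01] 
[-0.01,-0.00,0.38] [-0.00,-0.01,0.01] 
[-0.01,-0.00,0.38] [-0.00,-0.01,0.01] 
[-0.01,-0.00,0.38] [-0.00,-0.01,0.01]
```

play_rows --dp '[[-0.02, 0, 0.4], [-0.02, 0, 0.4], [-0.02, 0, 0.4], [-0.01, 0, 0.4], [0, 0, 0.25]]' --delta_rot '[[0, -0.01, 0.01], [0, -0.01, 0.01], [0, -0.01, 0.01], [0, -0.01, 0.01], [0, 0, 0]]'

```text
time_s: 4.2
tool_pos: [0.4792, 0.0395, 0.053]
eef_rot: [[0.119, 0.993, -0.003], [0.993, -0.119, 0.003], [0.003, -0.003, -1.0]]
wrist_force: [-0.1, 1.2, 0.2]
opening: 0.402
```

play_rows --dp '[[0, 0, 0.03], [0, 0, 0], [0, 0, 0], [0, 0, 0], [0, 0, 0]]' --delta_rot '[[0, 0, 0], [0, 0, 0], [0, 0, 0], [0, 0, 0], [0, 0, 0]]' --jaw -1 --force 40

```text
time_s: 4.82
tool_pos: [0.4835, 0.0392, 0.0523]
eef_rot: [[0.118, 0.993, 0.005], [0.993, -0.118, 0.001], [0.002, 0.005, -1.0]]
wrist_force: [2.9, -0.4, -7.0]
opening: 0.116
```

Run:
```python
from h import *
o=manip.get_obs(); print(o["tool_pos"],o["opening"])
c=capture("wrist"); cv2.imwrite("pics/w2.png",c["pixels"][:,:,::-1])
```

```text
[0.48346375 0.03922595 0.05227134] 0.11609695525181674
```

View pics/w2.png

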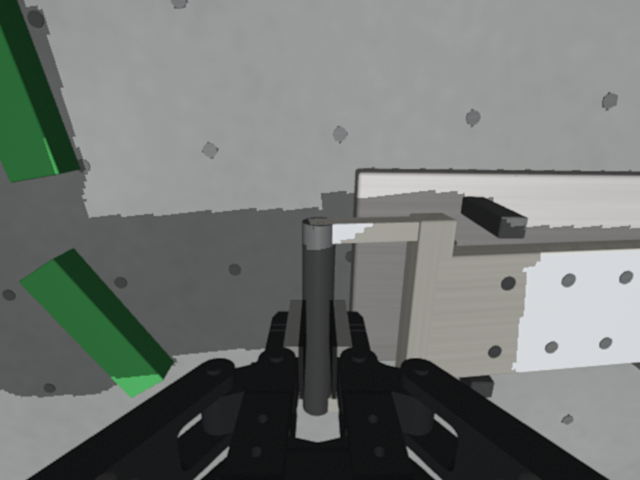

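Bar pinched at pixel (318,340). Next I'll plan the arc.

```bash
cat >> h.py <<'E'
YAW=np.radians(-7.36); ORG=np.array([.6821,.0099]); XB=np.array([np.cos(YAW),np.sin(YAW)]); YB=np.array([-XB[1],XB[0]])
def b2w(x,y): return ORG+x*XB+y*YB
def w2b(p): d=np.array(p[:2])-ORG; return d@XB,d@YB
def hold():
    o=manip.get_obs(); return o["tool_pos"]-o["eef_rot"][:,2]*-manip.hold_point_z*-1 if 0 else o["tool_pos"]-o["eef_rot"][:,2]*manip.hold_point_z
def arc(th1,n,y=0.0,r=.2055):
    h=hold(); bx,by=w2b(h); f0=np.arctan2(h[2]-.03,-bx); rr=np.hypot(h[2]-.03,bx)
    print("theta now",f0-.073,"r",rr,"by",by)
    off=h-manip.get_obs()["tool_pos"]
    f=np.linspace(f0,th1+.073,n+1)[1:]; R=np.linspace(rr,r,n+1)[1:]
    pts=[np.array([*b2w(-R[k]*np.cos(f[k]),by),.03+R[k]*np.sin(f[k])])-[0,0,manip.hold_point_z] for k in range(n)]
    plan(None,YAW,n,pts)
E
python3 -c "
from h import *
arc(1.34,15)"
```

```text
theta now 0.12820377107514835 r 0.2050046205847001 by 0.0036317152287854643
from [0.4834 0.0393 0.0523] rotdeg [ 0.3 -0.1  0.6] t 4.88
[-0.00,0.08,-0.32] [0.00,-0.00,0.01] 
[-0.00,0.11,-0.31] [0.00,-0.00,0.01] 
[-0.00,0.13,-0.30] [0.00,-0.00,0.01] 
[-0.00,0.15,-0.29] [0.00,-0.00,0.01] 
[-0.00,0.18,-0.28] [0.00,-0.00,0.01] 
[-0.00,0.20,-0.26] [0.00,-0.00,0.01] 
[-0.00,0.22,-0.25] [0.00,-0.00,0.01] 
[-0.00,0.24,-0.23] [0.00,-0.00,0.01] 
[-0.00,0.26,-0.21] [0.00,-0.00,0.01] 
[-0.00,0.27,-0.19] [0.00,-0.00,0.01] 
[-0.00,0.29,-0.17] [0.00,-0.00,0.01] 
[-0.00,0.30,-0.14] [0.00,-0.00,0.01] 
[-0.00,0.31,-0.12] [0.00,-0.00,0.01] 
[-0.00,0.32,-0.09] [0.00,-0.00,0.01] 
[-0.00,0.33,-0.07] [0.00,-0.00,0.01]
```

play_rows --dp '[[0, 0.07, -0.32], [0, 0.11, -0.31], [0, 0.13, -0.3], [0, 0.15, -0.29], [0, 0.18, -0.28]]' --delta_rot '[[0, 0, 0], [0, 0, 0], [0, 0, 0], [0, 0, 0], [0, 0, 0]]'

```text
time_s: 5.5
tool_pos: [0.5122, 0.0367, 0.1303]
eef_rot: [[0.116, 0.993, -0.001], [0.993, -0.116, 0.004], [0.004, -0.001, -1.0]]
wrist_force: [-0.7, -0.2, -0.4]
opening: 0.001
```

```bash
python3 -c "
from h import *
arc(1.34,10)"
```

```text
theta now 0.5325372371147403 r 0.20911366254216648 by 0.0047434223828909505
from [0.5122 0.0367 0.1303] rotdeg [-0.1 -0.2  0.7] t 5.5
[-0.00,0.21,-0.27] [-0.00,-0.00,0.01] 
[-0.00,0.23,-0.25] [-0.00,-0.00,0.01] 
[-0.00,0.25,-0.23] [-0.00,-0.00,0.01] 
[-0.00,0.26,-0.21] [-0.00,-0.00,0.01] 
[-0.00,0.28,-0.18] [-0.00,-0.00,0.01] 
[-0.00,0.29,-0.16] [-0.00,-0.00,0.01] 
[-0.00,0.30,-0.14] [-0.00,-0.00,0.01] 
[-0.00,0.31,-0.11] [-0.00,-0.00,0.01] 
[-0.00,0.32,-0.08] [-0.00,-0.00,0.01] 
[-0.00,0.33,-0.06] [-0.00,-0.00,0.01]
```

Run:
```python
from h import *
c=capture("wrist"); cv2.imwrite("pics/w3.png",c["pixels"][:,:,::-1])
s=capture("side"); cv2.imwrite("pics/s3.png",cv2.resize(s["pixels"][130:290,280:440,::-1],None,fx=3.75,fy=3.75))
```

```text
(no output)
```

View pics/w3.png

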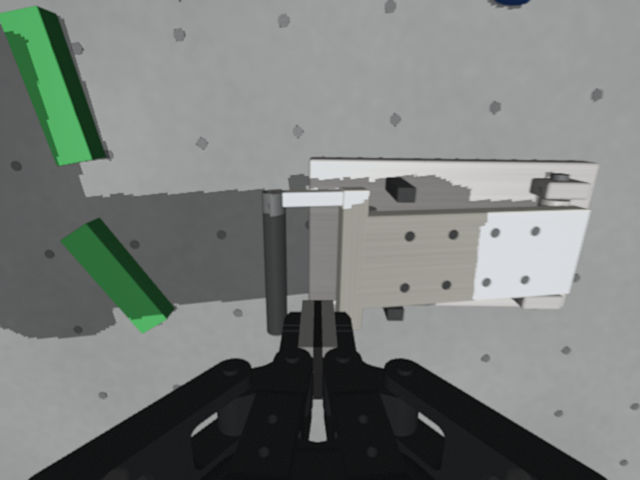

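View pics/s3.png

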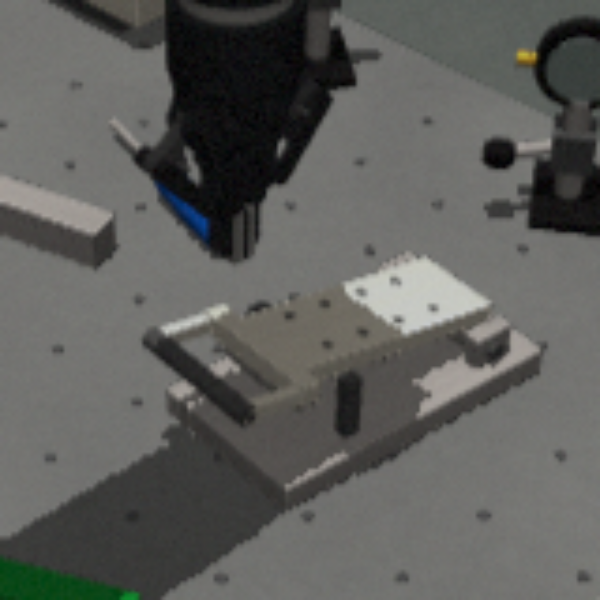

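Run:
```python
from h import *
o=manip.get_obs(); c=capture("wrist"); P=cloud(c,o); g=c["pixels"].max(-1)
for v in (220,240,260,280,300,315):
  s=P[v,255:295]; k=(s[:,2]>.05)&(g[v,255:295]<110); 
  m=s[k]; print(v,np.round([m[:,0].min(),m[:,0].max(),m[:,2].max()],4),np.round(m.mean(0),4))
```

```text
220 [0.482  0.4951 0.0874] [0.4892 0.0658 0.0854]
240 [0.4806 0.4933 0.0881] [0.4875 0.0533 0.0852]
260 [0.4783 0.4918 0.0874] [0.4857 0.0404 0.0851]
280 [0.4766 0.49   0.0872] [0.4839 0.027  0.0851]
300 [0.4751 0.4881 0.0871] [0.4821 0.0132 0.0853]
315 [0.4741 0.5052 0.163 ] [0.4872 0.0121 0.1033]
```

Run:
```python
from h import *
plan([.4845,.036,.115],YAW,5)
plan([.4845,.036,.058],YAW,5,[np.array([.4845,.036,.13-.0144*(k+1)]) for k in range(5)])
```

```text
from [0.5131 0.0365 0.1302] rotdeg [ 0.1 -0.2  0.7] t 5.65
[-0.02,-0.11,0.06] [0.00,-0.01,0.03] 
[-0.02,-0.11,0.06] [0.00,-0.01,0.03] 
[-0.02,-0.11,0.06] [0.00,-0.01,0.03] 
[-0.02,-0.11,0.06] [0.00,-0.01,0.03] 
[-0.02,-0.11,0.06] [0.00,-0.01,0.03] 
from [0.5131 0.0365 0.1302] rotdeg [ 0.1 -0.2  0.7] t 5.65
[-0.08,-0.57,0.29] [0.00,-0.01,0.03] 
[-0.00,-0.00,0.29] [0.00,-0.01,0.03] 
[-0.00,-0.00,0.29] [0.00,-0.01,0.03] 
[-0.00,-0.00,0.29] [0.00,-0.01,0.03] 
[-0.00,-0.00,0.29] [0.00,-0.01,0.03]
```

play_rows --dp '[[-0.02, -0.15, 0.06], [-0.02, -0.15, 0.06], [-0.02, -0.15, 0.06], [-0.02, -0.1, 0.06], [-0.02, -0.02, 0.06]]' --delta_rot '[[0, -0.01, 0.03], [0, -0.01, 0.03], [0, -0.01, 0.03], [0, -0.01, 0.03], [0, -0.01, 0.03]]' --jaw -0.2

```text
time_s: 6.28
tool_pos: [0.4781, 0.0355, 0.1121]
eef_rot: [[0.13, 0.992, -0.005], [0.992, -0.13, -0.0], [-0.001, -0.005, -1.0]]
wrist_force: [0.4, 0.7, -0.7]
opening: 0.403
```

Run:
```python
from h import *
plan([.4845,.036,.058],YAW,5)
```

```text
from [0.4781 0.0355 0.1121] rotdeg [-0.3  0.1 -0.1] t 6.28
[0.01,0.03,0.22] [-0.01,0.00,-0.00] 
[0.01,0.03,0.22] [-0.01,0.00,-0.00] 
[0.01,0.03,0.22] [-0.01,0.00,-0.00] 
[0.01,0.03,0.22] [-0.01,0.00,-0.00] 
[0.01,0.03,0.22] [-0.01,0.00,-0.00]
```

play_rows --dp '[[0.01, 0.06, 0.27], [0.01, 0.03, 0.27], [0, 0.02, 0.27], [0, 0, 0.25], [0, 0, 0]]' --delta_rot '[[-0.02, 0, 0], [-0.02, 0, 0], [-0.02, 0, 0], [0, 0, 0], [0, 0, 0]]'

```text
time_s: 6.9
tool_pos: [0.484, 0.0357, 0.0541]
eef_rot: [[0.13, 0.992, -0.0], [0.992, -0.13, -0.001], [-0.001, -0.0, -1.0]]
wrist_force: [-0.1, 0.5, -0.2]
opening: 0.403
```

Run:
```python
from h import *
plan([.4845,.036,.058],YAW,1)
```

```text
from [0.484  0.0357 0.0541] rotdeg [-0.   0.1 -0.1] t 6.9
[0.01,0.01,-0.08] [-0.00,0.01,-0.02]
```

play_rows --dp '[[0, 0.01, -0.08], [0, 0, 0], [0, 0, 0], [0, 0, 0], [0, 0, 0]]' --delta_rot '[[0, 0, 0], [0, 0, 0], [0, 0, 0], [0, 0, 0], [0, 0, 0]]' --jaw -1 --force 110

```text
time_s: 7.52
tool_pos: [0.4847, 0.0356, 0.0587]
eef_rot: [[0.13, 0.992, -0.0], [0.992, -0.13, -0.001], [-0.001, -0.0, -1.0]]
wrist_force: [0.0, 0.1, -2.4]
opening: 0.083
```

Run:
```python
from h import *
o=manip.get_obs(); print(o["tool_pos"],o["opening"],o["wrist_force"]); arc(1.34,20)
c=capture("wrist"); cv2.imwrite("pics/w4.png",c["pixels"][200:480,180:460,::-1].repeat(2,0).repeat(2,1))
```

```text
[0.48467015 0.03564523 0.05869628] 0.08262194462969882 [ 0.0158749   0.14197272 -2.39683602]
theta now 0.16070243801443285 r 0.20466400779759225 by 0.0002603854629745383
from [0.4847 0.0356 0.0587] rotdeg [-0.   0.1 -0.1] t 7.53
[0.00,0.06,-0.23] [-0.00,0.00,-0.00] 
[-0.00,0.08,-0.23] [-0.00,0.00,-0.00] 
[-0.00,0.09,-0.22] [-0.00,0.00,-0.00] 
[-0.00,0.10,-0.22] [-0.00,0.00,-0.00] 
[0.00,0.11,-0.21] [-0.00,0.00,-0.00] 
[0.00,0.13,-0.21] [-0.00,0.00,-0.00] 
[0.00,0.14,-0.20] [-0.00,0.00,-0.00] 
[0.00,0.15,-0.19] [-0.00,0.00,-0.00] 
[0.00,0.16,-0.18] [-0.00,0.00,-0.00] 
[0.00,0.17,-0.17] [-0.00,0.00,-0.00] 
[0.00,0.18,-0.16] [-0.00,0.00,-0.00] 
[0.00,0.19,-0.15] [-0.00,0.00,-0.00] 
[0.00,0.20,-0.14] [-0.00,0.00,-0.00] 
[0.00,0.21,-0.13] [-0.00,0.00,-0.00] 
[0.00,0.21,-0.11] [-0.00,0.00,-0.00] 
[0.00,0.22,-0.10] [-0.00,0.00,-0.00] 
[0.00,0.23,-0.09] [-0.00,0.00,-0.00] 
[0.00,0.23,-0.07] [-0.00,0.00,-0.00] 
[0.00,0.23,-0.06] [-0.00,0.00,-0.00] 
[0.00,0.24,-0.05] [-0.00,0.00,-0.00]
```

View pics/w4.png

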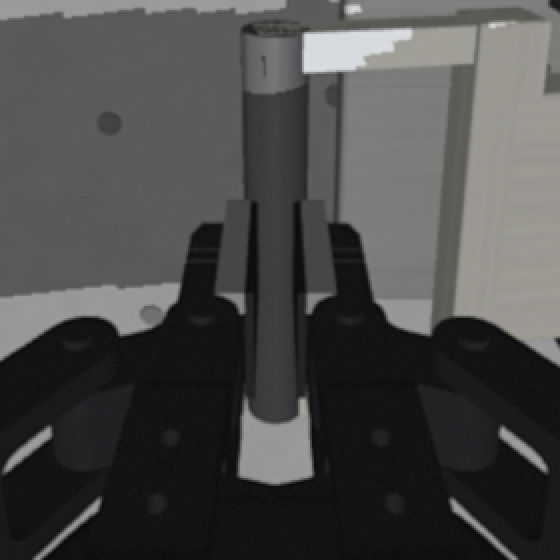

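play_rows --dp '[[0, 0.02, -0.06], [0, 0.03, -0.1], [0, 0.05, -0.14], [0, 0.06, -0.16], [0, 0.07, -0.18]]' --delta_rot '[[0, 0, 0], [0, 0, 0], [0, 0, 0], [0, 0, 0], [0, 0, 0]]'

```text
time_s: 8.2
tool_pos: [0.494, 0.0344, 0.0908]
eef_rot: [[0.13, 0.992, -0.006], [0.992, -0.13, -0.0], [-0.001, -0.006, -1.0]]
wrist_force: [-0.3, 0.4, 0.4]
opening: 0.001
```

Run:
```python
from h import *
arc(1.34,20)
```

```text
theta now 0.32406016953597117 r 0.20552366534797942 by 0.00024867550671291844
from [0.494  0.0344 0.0908] rotdeg [-0.3  0.1 -0.1] t 8.2
[0.00,0.09,-0.19] [-0.00,0.00,-0.00] 
[-0.00,0.09,-0.19] [-0.00,0.00,-0.00] 
[0.00,0.10,-0.18] [-0.00,0.00,-0.00] 
[0.00,0.11,-0.18] [-0.00,0.00,-0.00] 
[0.00,0.12,-0.17] [-0.00,0.00,-0.00] 
[0.00,0.13,-0.16] [-0.00,0.00,-0.00] 
[0.00,0.14,-0.16] [-0.00,0.00,-0.00] 
[0.00,0.15,-0.15] [-0.00,0.00,-0.00] 
[0.00,0.15,-0.14] [-0.00,0.00,-0.00] 
[0.00,0.16,-0.13] [-0.00,0.00,-0.00] 
[0.00,0.17,-0.13] [-0.00,0.00,-0.00] 
[0.00,0.17,-0.12] [-0.00,0.00,-0.00] 
[0.00,0.18,-0.11] [-0.00,0.00,-0.00] 
[0.00,0.18,-0.10] [-0.00,0.00,-0.00] 
[0.00,0.19,-0.09] [-0.00,0.00,-0.00] 
[0.00,0.19,-0.08] [-0.00,0.00,-0.00] 
[0.00,0.20,-0.07] [-0.00,0.00,-0.00] 
[0.00,0.20,-0.06] [-0.00,0.00,-0.00] 
[0.00,0.20,-0.05] [-0.00,0.00,-0.00] 
[0.00,0.21,-0.04] [-0.00,0.00,-0.00]
```

Run:
```python
from h import *
o=manip.get_obs(); c=capture("wrist"); P=cloud(c,o); g=c["pixels"].max(-1)
cv2.imwrite("pics/w5.png",c["pixels"][:,:,::-1])
m=(g<110)&(P[...,2]>.06)&(P[...,2]<.125)&(P[...,0]>.44)&(P[...,0]<.53)&(abs(P[...,1]-.036)<.05)
m[310:]=0
q=P[m]; print(len(q)); 
for v in range(170,310,15):
  s=P[v][m[v]]; 
  if len(s): print(v,np.round([s[:,0].min(),s[:,0].max(),s[:,1].mean(),s[:,2].max()],4))
```

```text
3882
200 [0.4855 0.5085 0.0813 0.0858]
215 [0.4847 0.4965 0.0763 0.0928]
230 [0.4834 0.5299 0.0676 0.0929]
245 [0.4829 0.5299 0.0596 0.0931]
260 [0.4815 0.5289 0.0518 0.093 ]
275 [0.481  0.528  0.0438 0.093 ]
290 [0.4796 0.5269 0.0357 0.0931]
305 [0.479  0.5258 0.0375 0.1225]
```

View pics/w5.png

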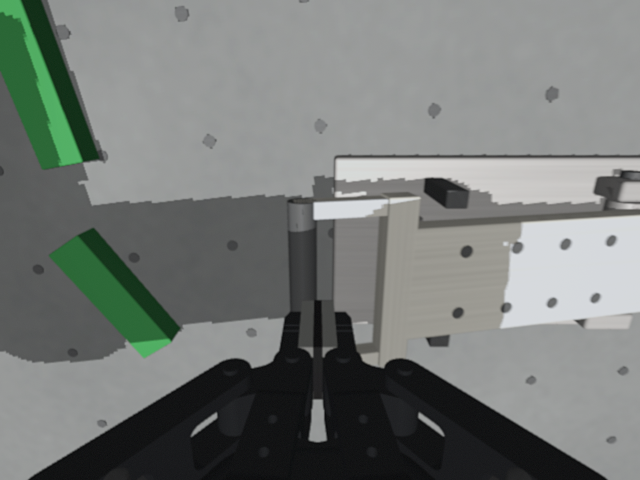

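play_rows --dp '[[0, -0.05, -0.4], [0, -0.05, 0], [0, -0.05, 0], [0, -0.03, 0.2], [0, 0, 0.25]]' --delta_rot '[[-0.02, 0, 0], [-0.02, 0, 0], [-0.02, 0, 0], [0, 0, 0], [0, 0, 0]]' --jaw -0.2

```text
time_s: 8.88
tool_pos: [0.4918, 0.0349, 0.0925]
eef_rot: [[0.13, 0.991, 0.014], [0.991, -0.13, -0.002], [-0.001, 0.014, -1.0]]
wrist_force: [0.3, 0.4, 0.2]
opening: 0.404
```

Run:
```python
from h import *
plan([.4855,.0355,.053],YAW,4)
```

```text
from [0.4918 0.0349 0.0925] rotdeg [ 0.8  0.  -0.1] t 8.88
[-0.00,-0.03,0.20] [0.04,0.00,-0.01] 
[-0.00,-0.03,0.20] [0.04,0.00,-0.01] 
[-0.00,-0.03,0.20] [0.04,0.00,-0.01] 
[-0.00,-0.03,0.20] [0.04,0.00,-0.01]
```

play_rows --dp '[[0, -0.04, 0.2], [0, -0.03, 0.2], [0, -0.02, 0.2], [0, -0.01, 0.18], [0, 0, 0]]' --delta_rot '[[0.05, 0, 0], [0.05, 0, 0], [0.04, 0, 0], [0, 0, 0], [0, 0, 0]]'

```text
time_s: 9.5
tool_pos: [0.4844, 0.0356, 0.0476]
eef_rot: [[0.13, 0.991, -0.005], [0.991, -0.13, -0.0], [-0.001, -0.005, -1.0]]
wrist_force: [-0.5, -0.6, 1.2]
opening: 0.398
```

play_rows --dp '[[0, 0, 0], [0, 0, 0], [0, 0, 0], [0, 0, 0], [0, 0, 0]]' --delta_rot '[[0, 0, 0], [0, 0, 0], [0, 0, 0], [0, 0, 0], [0, 0, 0]]' --jaw -1 --force 60

```text
time_s: 10.12
tool_pos: [0.4862, 0.0354, 0.0481]
eef_rot: [[0.13, 0.991, -0.002], [0.991, -0.13, -0.001], [-0.001, -0.002, -1.0]]
wrist_force: [3.4, -0.8, -5.1]
opening: 0.137
```

Run:
```python
from h import *
c=capture("wrist"); cv2.imwrite("pics/w6.png",c["pixels"][200:480,180:460,::-1].repeat(2,0).repeat(2,1))
```

```text
(no output)
```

View pics/w6.png

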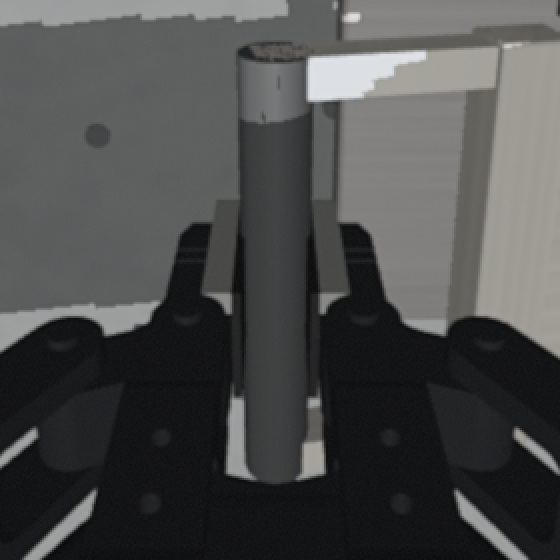

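play_rows --dp '[[0, 0.02, -0.05], [0, 0.02, -0.08], [0, 0.03, -0.1], [0, 0.04, -0.12], [0, 0.05, -0.14]]' --delta_rot '[[0, 0, 0], [0, 0, 0], [0, 0, 0], [0, 0, 0], [0, 0, 0]]'

```text
time_s: 10.8
tool_pos: [0.494, 0.0344, 0.0719]
eef_rot: [[0.13, 0.991, -0.004], [0.991, -0.13, -0.0], [-0.001, -0.004, -1.0]]
wrist_force: [6.2, -0.7, -13.1]
opening: 0.141
```

```bash
cat >> h.py <<'E'
def arc2(th1,n,d,r=.2055):
    o=manip.get_obs(); h=o["tool_pos"]-o["eef_rot"][:,2]*d; bx,by=w2b(h); f0=np.arctan2(h[2]-.03,-bx); rr=np.hypot(h[2]-.03,bx)
    print("theta now",f0-.073,"r",rr,"by",by)
    f=np.linspace(f0,th1+.073,n+1)[1:]; R=np.linspace(rr,r,n+1)[1:]
    pts=[np.array([*b2w(-R[k]*np.cos(f[k]),by),.03+R[k]*np.sin(f[k])])+o["eef_rot"][:,2]*d for k in range(n)]
    plan(None,YAW,n,pts)
E
python3 - <<'E'
from h import *
arc2(1.34,15,.038)
E
```

```text
theta now 0.32594329877838996 r 0.20567163640097655 by 0.0001878583229192978
from [0.494  0.0344 0.0719] rotdeg [-0.2  0.  -0.1] t 10.8
[0.00,0.12,-0.25] [-0.00,0.00,-0.00] 
[0.00,0.13,-0.24] [-0.00,0.00,-0.00] 
[0.00,0.15,-0.23] [-0.00,0.00,-0.00] 
[0.00,0.16,-0.22] [-0.00,0.00,-0.00] 
[0.00,0.18,-0.21] [-0.00,0.00,-0.00] 
[0.00,0.19,-0.20] [-0.00,0.00,-0.00] 
[0.00,0.21,-0.19] [-0.00,0.00,-0.00] 
[0.00,0.22,-0.17] [-0.00,0.00,-0.00] 
[0.00,0.23,-0.16] [-0.00,0.00,-0.00] 
[0.00,0.24,-0.14] [-0.00,0.00,-0.00] 
[0.00,0.25,-0.12] [-0.00,0.00,-0.00] 
[0.00,0.26,-0.11] [-0.00,0.00,-0.00] 
[0.00,0.26,-0.09] [-0.00,0.00,-0.00] 
[0.00,0.27,-0.07] [-0.00,0.00,-0.00] 
[0.00,0.27,-0.05] [-0.00,0.00,-0.00]
```

play_rows --dp '[[0, 0.09, -0.18], [0, 0.12, -0.22], [0, 0.14, -0.22], [0, 0.15, -0.22], [0, 0.17, -0.21]]' --delta_rot '[[0, 0, 0], [0, 0, 0], [0, 0, 0], [0, 0, 0], [0, 0, 0]]'

```text
time_s: 11.42
tool_pos: [0.5244, 0.0304, 0.1254]
eef_rot: [[0.13, 0.991, -0.014], [0.991, -0.13, 0.001], [-0.001, -0.014, -1.0]]
wrist_force: [-0.0, 0.3, -11.4]
opening: 0.136
```

Run:
```python
from h import *
arc2(1.34,11,.038)
```

```text
theta now 0.6266905278567012 r 0.207215542375032 by 0.00016605626200798818
from [0.5244 0.0304 0.1254] rotdeg [-0.8  0.  -0.1] t 11.43
[0.00,0.18,-0.20] [-0.01,0.00,-0.00] 
[0.00,0.19,-0.19] [-0.01,0.00,-0.00] 
[0.00,0.20,-0.17] [-0.01,0.00,-0.00] 
[0.00,0.21,-0.16] [-0.01,0.00,-0.00] 
[0.00,0.22,-0.15] [-0.01,0.00,-0.00] 
[0.00,0.23,-0.13] [-0.01,0.00,-0.00] 
[0.00,0.24,-0.11] [-0.01,0.00,-0.00] 
[0.00,0.25,-0.10] [-0.01,0.00,-0.00] 
[0.00,0.25,-0.08] [-0.01,0.00,-0.00] 
[0.00,0.26,-0.06] [-0.01,0.00,-0.00] 
[0.00,0.26,-0.05] [-0.01,0.00,-0.00]
```

Holding. Continue.

play_rows --dp '[[0, 0.18, -0.2], [0, 0.19, -0.19], [0, 0.2, -0.17], [0, 0.21, -0.16], [0, 0.22, -0.15]]' --delta_rot '[[-0.03, 0, 0], [-0.03, 0, 0], [-0.03, 0, 0], [0, 0, 0], [0, 0, 0]]'

```text
time_s: 12.05
tool_pos: [0.5719, 0.0242, 0.1703]
eef_rot: [[0.13, 0.991, -0.016], [0.992, -0.13, 0.001], [-0.001, -0.016, -1.0]]
wrist_force: [-4.1, 0.4, -7.1]
opening: 0.134
```

Run:
```python
from h import *
arc2(1.34,6,.038)
```

```text
theta now 0.9430789755428006 r 0.20978495198720487 by 0.00014253498833144803
from [0.5719 0.0242 0.1703] rotdeg [-0.9  0.1 -0.1] t 12.05
[0.00,0.25,-0.13] [-0.03,0.00,-0.00] 
[0.00,0.25,-0.11] [-0.03,0.00,-0.00] 
[0.00,0.26,-0.09] [-0.03,0.00,-0.00] 
[0.00,0.26,-0.08] [-0.03,0.00,-0.00] 
[0.00,0.27,-0.06] [-0.03,0.00,-0.00] 
[0.00,0.27,-0.04] [-0.03,0.00,-0.00]
```

play_rows --dp '[[0, 0.23, -0.13], [0, 0.25, -0.12], [0, 0.26, -0.1], [0, 0.26, -0.08], [0, 0.27, -0.06]]' --delta_rot '[[-0.02, 0, 0], [-0.02, 0, 0], [0, 0, 0], [0, 0, 0], [0, 0, 0]]'

```text
time_s: 12.68
tool_pos: [0.6312, 0.0165, 0.1983]
eef_rot: [[0.129, 0.991, -0.025], [0.992, -0.129, 0.001], [-0.002, -0.025, -1.0]]
wrist_force: [-7.5, 0.7, -2.3]
opening: 0.135
```

Run:
```python
from h import *
arc2(1.34,3,.035)
s=capture("side"); cv2.imwrite("pics/s7.png",cv2.resize(s["pixels"][90:290,280:440,::-1],None,fx=3,fy=3))
```

```text
theta now 1.254682830075297 r 0.20941327505918336 by 5.970000720485911e-05
from [0.6312 0.0165 0.1983] rotdeg [-1.4  0.1 -0.1] t 12.68
[0.00,0.12,-0.00] [-0.09,0.01,-0.00] 
[0.00,0.12,0.00] [-0.09,0.01,-0.00] 
[0.00,0.12,0.00] [-0.09,0.01,-0.00]
```

View pics/s7.png

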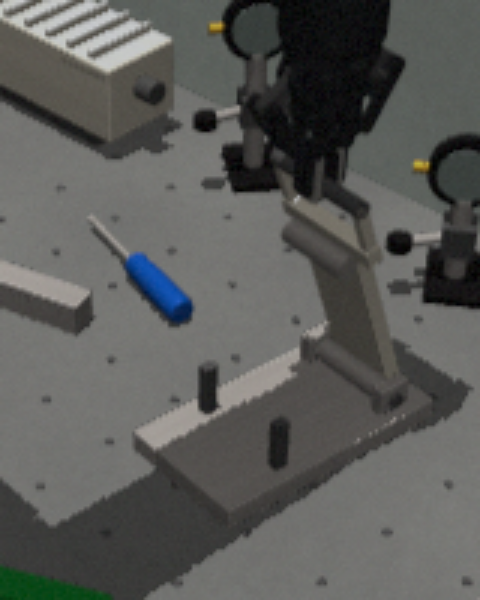

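The plate is up at about 1.25 rad, with the base, both posts and the roller visible. I'll move a little further, then release.

play_rows --dp '[[0, 0.15, -0.01], [0, 0.15, 0], [0, 0.05, 0], [0, 0, 0], [0, 0, 0]]' --delta_rot '[[-0.05, 0, 0], [0, 0, 0], [0, 0, 0], [0, 0, 0], [0, 0, 0]]'

```text
time_s: 13.35
tool_pos: [0.6496, 0.0141, 0.2029]
eef_rot: [[0.129, 0.991, -0.022], [0.992, -0.129, 0.001], [-0.002, -0.022, -1.0]]
wrist_force: [-2.7, 0.0, -7.0]
opening: 0.134
```

play_rows --dp '[[0, 0, 0], [0, 0, 0], [0, 0, -0.2], [0, 0, -0.4], [0, 0, -0.6]]' --delta_rot '[[0, 0, 0], [0, 0, 0], [0, 0, 0], [0, 0, 0], [0, 0, 0]]' --jaw -0.1

```text
time_s: 13.98
tool_pos: [0.6558, 0.0132, 0.2703]
eef_rot: [[0.13, 0.992, -0.007], [0.992, -0.13, -0.001], [-0.002, -0.007, -1.0]]
wrist_force: [0.6, -0.2, 0.4]
opening: 0.453
```

Run:
```python
from h import *
o=manip.get_obs(); c=capture("wrist"); cv2.imwrite("pics/w8.png",c["pixels"][:,:,::-1])
s=capture("side"); cv2.imwrite("pics/s8.png",cv2.resize(s["pixels"][90:290,280:440,::-1],None,fx=3,fy=3))
print(o["tool_pos"],o["wrist_force"],o["time_s"])
```

```text
[0.65581559 0.01315309 0.27027822] [ 0.55828225 -0.23663106  0.43315916] 13.975
```

View pics/s8.png

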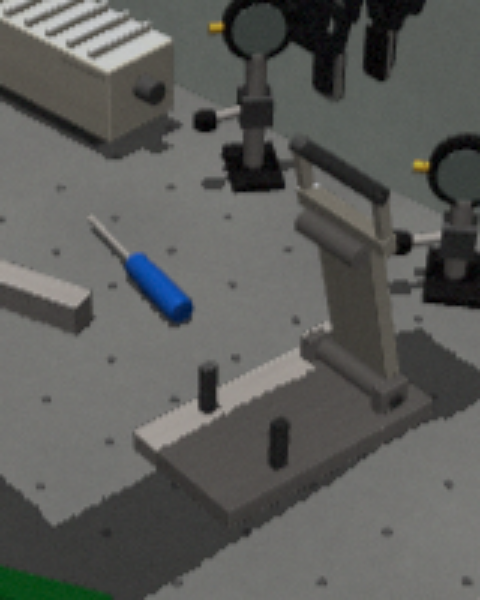

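View pics/w8.png

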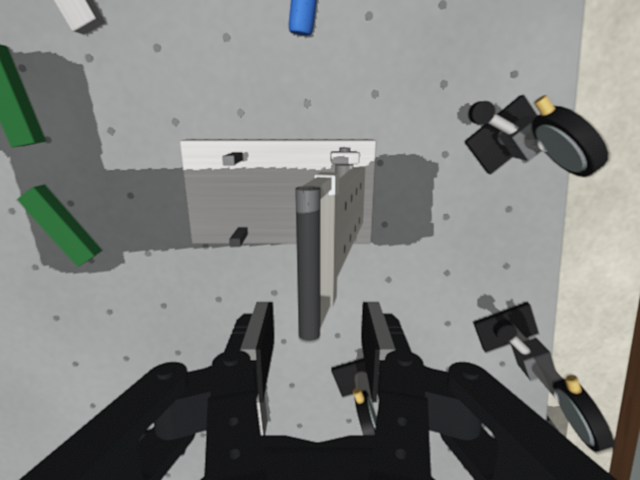

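Run:
```python
from h import *
o=manip.get_obs(); c=capture("wrist"); P=cloud(c,o); g=c["pixels"].max(-1)
m=(P[...,2]>.014)&(P[...,2]<.026)&(abs(P[...,0]-.6)<.16)&(abs(P[...,1]-.02)<.11)
r=cv2.minAreaRect((P[m][:,:2]*1000).astype(np.float32)); print(r)
for (u0,u1,v0,v1) in ((215,250,148,170),(225,255,222,246)):
  s=P[v0:v1,u0:u1]; k=(s[...,2]>.045)&(s[...,2]<.075)&(g[v0:v1,u0:u1]<100); q=s[k]; t=q[q[:,2]>np.nanmax(q[:,2])-.004]
  print(len(t),np.round(t.mean(0),4),"base:",np.round(w2b(t.mean(0)),4), np.nanmax(q[:,2]))
s=P[200:300,290:330]; k=(g[200:300,290:330]<110)&(s[...,2]>.2); q=s[k]; print("bar top",np.nanmax(q[:,2]),q.mean(0),w2b(q.mean(0)))
c=capture("top");P=cloud(c)
m=np.zeros((480,640),bool);m[140:250,285:360]=1; m&=(P[...,2]>.014)&(P[...,2]<.026)
print("top",cv2.minAreaRect((P[m][:,:2]*1000).astype(np.float32)))
plan([.585,.283,.2],np.radians(14.4),10)
```

```text
((610.017333984375, 19.12823486328125), (119.84640502929688, 215.62832641601562), 82.58636474609375)
17 [0.576  0.0698 0.0637] base: [-0.1129  0.0458] 0.06554957477189932
86 [ 0.5611 -0.0169  0.0649] base: [-0.1166 -0.0421] 0.06702068309814041
bar top 0.2415421221559515 [0.65120585 0.02280481 0.23806601] (np.float64(-0.03229275810958398), np.float64(0.008840848029578154))
top ((0.0, 0.0), (0.0, 0.0), 0.0)
from [0.6565 0.0131 0.2704] rotdeg [ -0.3   0.1 -21.8] t 14.18
[0.52,-0.21,0.14] [-0.01,0.00,-0.44] 
[0.52,-0.19,0.14] [-0.01,0.00,-0.44] 
[0.53,-0.17,0.14] [-0.01,0.00,-0.44] 
[0.54,-0.15,0.14] [-0.01,0.00,-0.44] 
[0.54,-0.13,0.14] [-0.01,0.00,-0.44] 
[0.55,-0.11,0.14] [-0.01,0.00,-0.44] 
[0.55,-0.09,0.14] [-0.01,0.00,-0.44] 
[0.55,-0.07,0.14] [-0.01,0.00,-0.44] 
[0.56,-0.05,0.14] [-0.01,0.00,-0.44] 
[0.56,-0.03,0.14] [-0.01,0.00,-0.44]
```

play_rows --dp '[[0.52, -0.21, -0.1], [0.53, -0.2, 0], [0.53, -0.18, 0.1], [0.54, -0.16, 0.2], [0.54, -0.14, 0.3]]' --delta_rot '[[0, 0, -0.44], [0, 0, -0.44], [0, 0, -0.44], [0, 0, -0.44], [0, 0, -0.44]]' --jaw 0.2

```text
time_s: 14.8
tool_pos: [0.6177, 0.1496, 0.2415]
eef_rot: [[-0.063, 0.998, -0.007], [0.998, 0.063, -0.002], [-0.001, -0.007, -1.0]]
wrist_force: [1.2, -0.3, 0.1]
opening: 0.6
```

Run:
```python
from h import *
plan([.585,.283,.16],np.radians(14.4),5)
```

```text
from [0.6177 0.1496 0.2415] rotdeg [ -0.4   0.  -10.8] t 14.8
[0.54,-0.09,0.33] [-0.02,0.00,-0.43] 
[0.54,-0.07,0.33] [-0.02,0.00,-0.43] 
[0.55,-0.05,0.33] [-0.02,0.00,-0.43] 
[0.55,-0.03,0.33] [-0.02,0.00,-0.43] 
[0.55,-0.01,0.33] [-0.02,0.00,-0.43]
```

play_rows --dp '[[0.54, -0.09, 0.33], [0.54, -0.07, 0.33], [0.55, -0.05, 0.33], [0.55, -0.03, 0.33], [0.5, 0, 0.3]]' --delta_rot '[[0, 0, -0.43], [0, 0, -0.43], [0, 0, -0.43], [0, 0, -0.43], [0, 0, -0.43]]'

```text
time_s: 15.42
tool_pos: [0.5823, 0.2843, 0.1533]
eef_rot: [[-0.255, 0.967, -0.012], [0.967, 0.255, -0.003], [0.0, -0.013, -1.0]]
wrist_force: [0.7, -0.8, 0.3]
opening: 0.6
```

```bash
cat >> h.py <<'E'
def topblk(P,h,c0,rad=.09,tol=.005):
    m=(abs(P[...,2]-h)<tol)&(np.hypot(P[...,0]-c0[0],P[...,1]-c0[1])<rad)
    n,l,st,_=cv2.connectedComponentsWithStats(m.astype(np.uint8)); k=1+st[1:,4].argmax()
    q=P[l==k]; r=cv2.minAreaRect((q[:,:2]*1000).astype(np.float32)); 
    print("block",len(q),"z",np.median(q[:,2]),r); return r
E
python3 - <<'E'
from h import *
o=manip.get_obs(); c=capture("wrist"); P=cloud(c,o); cv2.imwrite("pics/w9.png",c["pixels"][:,:,::-1])
topblk(P,.03,(.585,.283)); topblk(P,.02,(.434,.259))
print(o["tool_pos"])
E
```

```text
block 4041 z 0.029837552458507943 ((582.4774169921875, 284.3010559082031), (28.04266357421875, 100.55430603027344), 14.679997444152832)
block 4188 z 0.019941156688687095 ((431.0751647949219, 260.3852844238281), (29.2078800201416, 99.94013214111328), 16.91577911376953)
[0.58230766 0.28429981 0.15325844]
```

View pics/w9.png

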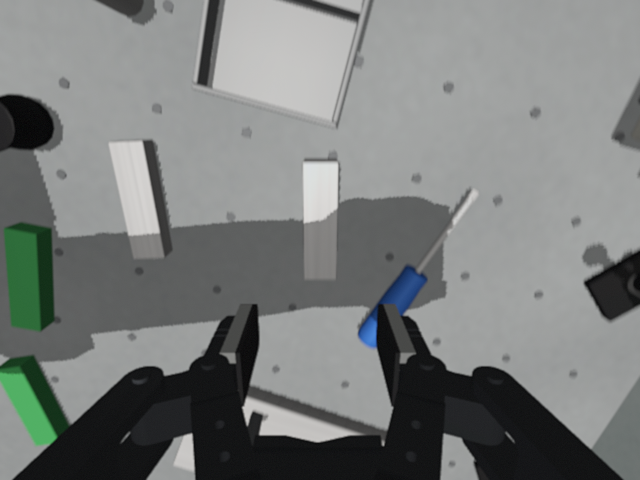

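play_rows --dp '[[0, 0, 0.6], [0, 0, 0.6], [0, 0, 0.6], [0, 0, 0.6], [0, 0, 0.3]]' --delta_rot '[[-0.1, 0, 0], [0, 0, 0], [0, 0, 0], [0, 0, 0], [0, 0, 0]]'

```text
time_s: 16.1
tool_pos: [0.5768, 0.287, 0.0097]
eef_rot: [[-0.26, 0.966, -0.009], [0.966, 0.26, -0.001], [0.001, -0.009, -1.0]]
wrist_force: [-0.6, -0.1, 0.6]
opening: 0.603
```

Run:
```python
from h import *
plan([.5825,.2843,.004],np.radians(14.7),3)
```

```text
from [0.5768 0.287  0.0097] rotdeg [-0.5 -0.1  0.4] t 16.1
[-0.03,0.03,0.04] [-0.03,-0.01,0.02] 
[-0.03,0.03,0.04] [-0.03,-0.01,0.02] 
[-0.03,0.03,0.04] [-0.03,-0.01,0.02]
```

play_rows --dp '[[-0.04, 0.05, 0.04], [-0.02, 0.03, 0.04], [0, 0.01, 0.02], [0, 0, 0], [0, 0, 0]]' --delta_rot '[[-0.05, 0, 0.03], [0, 0, 0.03], [0, 0, 0], [0, 0, 0], [0, 0, 0]]'

```text
time_s: 16.73
tool_pos: [0.584, 0.2853, 0.0066]
eef_rot: [[-0.254, 0.967, -0.002], [0.967, 0.254, 0.001], [0.002, -0.001, -1.0]]
wrist_force: [-0.6, 0.2, 0.6]
opening: 0.597
```

play_rows --dp '[[0, 0, 0], [0, 0, 0], [0, 0, 0], [0, 0, 0], [0, 0, 0]]' --delta_rot '[[0, 0, 0], [0, 0, 0], [0, 0, 0], [0, 0, 0], [0, 0, 0]]' --jaw -1 --force 60

```text
time_s: 17.35
tool_pos: [0.5831, 0.2852, 0.0075]
eef_rot: [[-0.254, 0.967, -0.002], [0.967, 0.254, 0.001], [0.001, -0.002, -1.0]]
wrist_force: [-0.9, -0.9, 1.3]
opening: 0.267
```

play_rows --dp '[[0, 0, -0.05], [0, 0, -0.1], [0, 0, -0.15], [0, 0, -0.2], [0, 0, -0.25]]' --delta_rot '[[0, 0, 0], [0, 0, 0], [0, 0, 0], [0, 0, 0], [0, 0, 0]]'

```text
time_s: 17.98
tool_pos: [0.5827, 0.285, 0.047]
eef_rot: [[-0.254, 0.967, -0.004], [0.967, 0.254, 0.0], [0.001, -0.004, -1.0]]
wrist_force: [-0.8, 0.0, 0.4]
opening: 0.001
```

Run:
```python
from h import *
c=capture("wrist"); cv2.imwrite("pics/w10.png",c["pixels"][:,:,::-1])
s=capture("side"); cv2.imwrite("pics/s10.png",cv2.resize(s["pixels"][110:270,230:390,::-1],None,fx=3.5,fy=3.5))
```

```text
(no output)
```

View pics/w10.png

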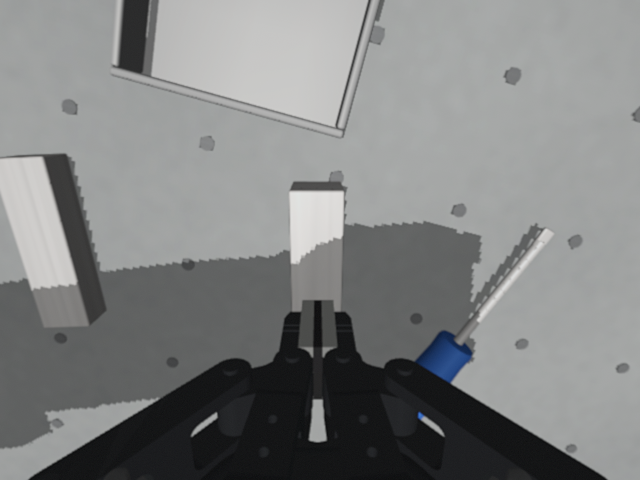

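View pics/s10.png

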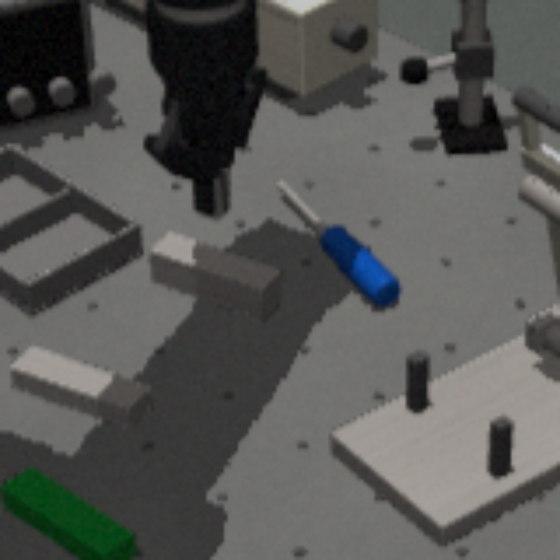

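The grip slipped: the pads were on the tips only, at z=0.0075 with the tips set back. I'll regrip deeper.

play_rows --dp '[[0, 0, 0], [0, 0, 0], [0, 0, 0.2], [0, 0, 0.25], [0, 0, 0.25]]' --delta_rot '[[0, 0, 0], [0, 0, 0], [0, 0, 0], [0, 0, 0], [0, 0, 0]]' --jaw 0 --force 40

```text
time_s: 18.7
tool_pos: [0.5838, 0.2854, 0.0107]
eef_rot: [[-0.254, 0.967, -0.001], [0.967, 0.254, 0.001], [0.002, -0.001, -1.0]]
wrist_force: [0.0, 0.4, 1.0]
opening: 0.503
```

play_rows --dp '[[0, 0, 0.06], [0, 0, 0.06], [0, 0, 0.05], [0, 0, 0.04], [0, 0, 0]]' --delta_rot '[[0, 0, 0], [0, 0, 0], [0, 0, 0], [0, 0, 0], [0, 0, 0]]'

```text
time_s: 19.32
tool_pos: [0.5827, 0.2851, -0.0022]
eef_rot: [[-0.254, 0.967, -0.004], [0.967, 0.254, 0.0], [0.001, -0.003, -1.0]]
wrist_force: [0.3, 0.1, -0.4]
opening: 0.501
```

play_rows --dp '[[0, 0, 0], [0, 0, 0], [0, 0, 0], [0, 0, 0], [0, 0, 0]]' --delta_rot '[[0, 0, 0], [0, 0, 0], [0, 0, 0], [0, 0, 0], [0, 0, 0]]' --jaw -1 --force 40

```text
time_s: 19.95
tool_pos: [0.5825, 0.2851, -0.0017]
eef_rot: [[-0.254, 0.967, -0.004], [0.967, 0.254, 0.0], [0.001, -0.004, -1.0]]
wrist_force: [-0.7, -0.5, -0.4]
opening: 0.315
```

Run:
```python
from h import *
c=capture("wrist"); cv2.imwrite("pics/w11.png",c["pixels"][200:480,180:460,::-1].repeat(2,0).repeat(2,1))
```

```text
(no output)
```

View pics/w11.png

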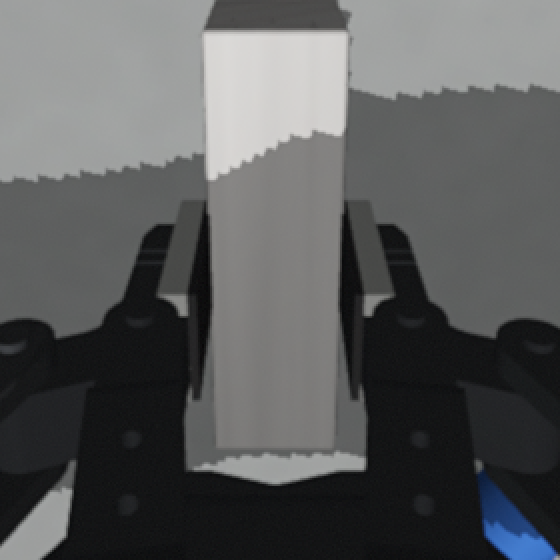

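Opening 0.315 (26.8 mm) is much closer to the true 28 mm. Slow lift.

play_rows --dp '[[0, 0, -0.04], [0, 0, -0.08], [0, 0, -0.1], [0, 0, -0.12], [0, 0, -0.14]]' --delta_rot '[[0, 0, 0], [0, 0, 0], [0, 0, 0], [0, 0, 0], [0, 0, 0]]'

```text
time_s: 20.62
tool_pos: [0.5795, 0.284, 0.0204]
eef_rot: [[-0.254, 0.967, -0.01], [0.967, 0.254, -0.002], [0.001, -0.011, -1.0]]
wrist_force: [0.0, 1.5, -6.7]
opening: 0.315
```

Run:
```python
from h import *
x,y=b2w(-.150,.001); print(x,y)
p=manip.get_obs()["tool_pos"]; t=np.array([x,y,.12])
plan(t,YAW,10,[p+(t-p)*[ (k+1)/10,(k+1)/10, min(1,(k+1)/5)] for k in range(10)])
```

```text
0.5334639776981057 0.03010724806278086
from [0.5795 0.284  0.0204] rotdeg [-0.6  0.1 22.1] t 20.62
[-0.47,-0.22,-0.40] [-0.01,0.00,0.44] 
[-0.48,-0.20,-0.40] [-0.01,0.00,0.44] 
[-0.48,-0.18,-0.40] [-0.01,0.00,0.44] 
[-0.49,-0.17,-0.40] [-0.01,0.00,0.44] 
[-0.50,-0.15,-0.40] [-0.01,0.00,0.44] 
[-0.50,-0.12,0.00] [-0.01,0.00,0.44] 
[-0.51,-0.11,0.00] [-0.01,0.00,0.44] 
[-0.51,-0.09,0.00] [-0.01,0.00,0.44] 
[-0.51,-0.07,0.00] [-0.01,0.00,0.44] 
[-0.51,-0.05,0.00] [-0.01,0.00,0.44]
```

play_rows --dp '[[-0.1, -0.05, -0.2], [-0.25, -0.1, -0.35], [-0.35, -0.15, -0.4], [-0.4, -0.16, -0.4], [-0.42, -0.16, -0.3]]' --delta_rot '[[0, 0, 0.1], [0, 0, 0.2], [0, 0, 0.3], [0, 0, 0.35], [0, 0, 0.4]]'

```text
time_s: 21.25
tool_pos: [0.5656, 0.1992, 0.1099]
eef_rot: [[-0.134, 0.991, -0.008], [0.991, 0.134, -0.003], [-0.002, -0.008, -1.0]]
wrist_force: [0.3, 0.1, -6.7]
opening: 0.315
```

Run:
```python
from h import *
x,y=b2w(-.150,.001)
plan([x,y,.12],YAW,9)
```

```text
from [0.5656 0.1992 0.1099] rotdeg [-0.5  0.2 15. ] t 21.25
[-0.36,-0.12,-0.02] [-0.01,0.00,0.33] 
[-0.37,-0.11,-0.02] [-0.01,0.00,0.33] 
[-0.37,-0.10,-0.02] [-0.01,0.00,0.33] 
[-0.37,-0.09,-0.02] [-0.01,0.00,0.33] 
[-0.37,-0.08,-0.02] [-0.01,0.00,0.33] 
[-0.38,-0.07,-0.02] [-0.01,0.00,0.33] 
[-0.38,-0.06,-0.02] [-0.01,0.00,0.33] 
[-0.38,-0.04,-0.02] [-0.01,0.00,0.33] 
[-0.38,-0.03,-0.02] [-0.01,0.00,0.33]
```

play_rows --dp '[[-0.4, -0.14, 0], [-0.42, -0.13, 0], [-0.42, -0.12, 0], [-0.42, -0.11, 0], [-0.42, -0.1, 0]]' --delta_rot '[[0, 0, 0.4], [0, 0, 0.4], [0, 0, 0.4], [0, 0, 0.4], [0, 0, 0.4]]'

```text
time_s: 21.88
tool_pos: [0.5402, 0.0857, 0.1132]
eef_rot: [[0.054, 0.999, -0.004], [0.999, -0.054, -0.004], [-0.004, -0.004, -1.0]]
wrist_force: [-0.2, 0.9, -7.2]
opening: 0.314
```

Run:
```python
from h import *
x,y=b2w(-.150,.001)
plan([x,y,.11],YAW,4)
```

```text
from [0.5402 0.0857 0.1132] rotdeg [-0.2  0.2  4.3] t 21.88
[-0.28,-0.02,0.02] [-0.01,0.01,0.21] 
[-0.28,-0.01,0.02] [-0.01,0.01,0.21] 
[-0.28,-0.01,0.02] [-0.01,0.01,0.21] 
[-0.28,-0.00,0.02] [-0.01,0.01,0.21]
```

play_rows --dp '[[-0.32, -0.02, 0.02], [-0.32, -0.01, 0.02], [-0.28, -0.01, 0.02], [-0.15, 0, 0], [0, 0, 0]]' --delta_rot '[[0, 0, 0.23], [0, 0, 0.23], [0, 0, 0.23], [0, 0, 0.15], [0, 0, 0]]'

```text
time_s: 22.5
tool_pos: [0.5326, 0.0275, 0.11]
eef_rot: [[0.134, 0.991, -0.005], [0.991, -0.134, -0.003], [-0.004, -0.004, -1.0]]
wrist_force: [-0.2, 0.6, -6.7]
opening: 0.317
```

Run:
```python
from h import *
o=manip.get_obs(); c=capture("wrist"); cv2.imwrite("pics/w12.png",c["pixels"][:,:,::-1]); P=cloud(c,o)
print(o["tool_pos"],w2b(o["tool_pos"]),np.degrees(np.arctan2(o["eef_rot"][1,1],o["eef_rot"][0,1])))
topblk(P,o["tool_pos"][2]+.0317,o["tool_pos"][:2],.08)
m=(P[...,2]>.055)&(P[...,2]<.07); 
n,l,st,ce=cv2.connectedComponentsWithStats(m.astype(np.uint8))
for k in range(1,n):
  if st[k,4]>25: q=P[l==k]; print(st[k],np.round(q.mean(0),4),np.round(w2b(q.mean(0)),4))
```

```text
[0.53257891 0.02751255 0.10998541] (np.float64(-0.15054538196294975), np.float64(-0.0016867022184439903)) -7.7262401842927035
block 14914 z 0.14158555890359326 ((530.897705078125, 27.58603286743164), (103.37886047363281, 52.481727600097656), 68.7806396484375)
[364 177  24  20 419] [0.5713 0.0684 0.0639] [-0.1174  0.0438]
[ 549  203   55  105 1242] [0.6841 0.0148 0.0627] [0.0013 0.0051]
[367 305  13   9  70] [ 0.5635 -0.0131  0.0591] [-0.1147 -0.038 ]
```

View pics/w12.png

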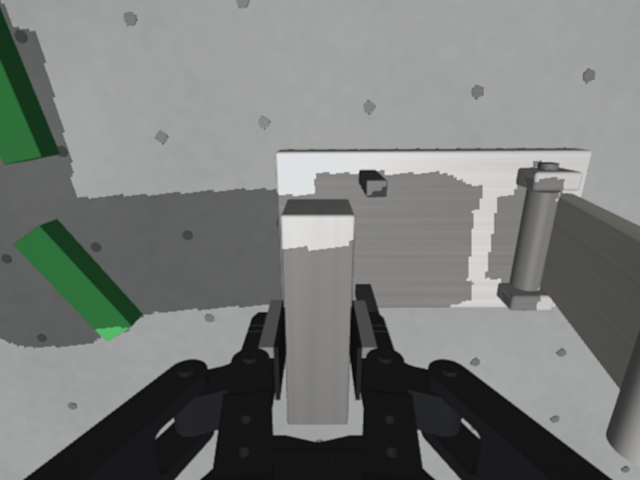

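```bash
cat >> h.py <<'E'
def inhand(h):
    o=manip.get_obs(); c=capture("wrist"); P=cloud(c,o)
    z=o["tool_pos"][2]+h; m=(abs(P[...,2]-z)<.003); m[:, :270]=0; m[:,370:]=0
    m[:, :]&=(np.abs(np.arange(640)-318)<28)[None]
    q=P[m]; d=(q[:,:2]-o["tool_pos"][:2])@o["eef_rot"][:2,0]; print("along tool x: ",np.percentile(d,[0.2,99.8]),"mid",np.percentile(d,[.2,99.8]).mean(),"z-tcp",np.median(q[:,2])-o["tool_pos"][2])
E
python3 - <<'E'
from h import *
inhand(.0317)
for x in(-.1440,):
  X,Y=b2w(x,.0008); plan([X,Y,.028],YAW,5)
E
```

```text
along tool x:  [-0.05030486  0.04951877] mid -0.00039304818953654966 z-tcp 0.03161219136277227
from [0.5326 0.0282 0.11  ] rotdeg [-0.2  0.2 -0.3] t 22.6
[0.01,0.03,0.33] [-0.01,0.01,-0.01] 
[0.01,0.03,0.33] [-0.01,0.01,-0.01] 
[0.01,0.03,0.33] [-0.01,0.01,-0.01] 
[0.01,0.03,0.33] [-0.01,0.01,-0.01] 
[0.01,0.03,0.33] [-0.01,0.01,-0.01]
```

play_rows --dp '[[0.01, 0.01, 0.4], [0.01, 0.01, 0.4], [0, 0.01, 0.4], [0, 0, 0.3], [0, 0, 0.1]]' --delta_rot '[[0, 0, -0.03], [0, 0, -0.03], [0, 0, 0], [0, 0, 0], [0, 0, 0]]'

```text
time_s: 23.22
tool_pos: [0.5364, 0.0319, 0.0289]
eef_rot: [[0.123, 0.992, -0.0], [0.992, -0.123, -0.002], [-0.002, -0.0, -1.0]]
wrist_force: [0.7, -0.5, -6.8]
opening: 0.313
```

Run:
```python
from h import *
o=manip.get_obs(); print(w2b(o["tool_pos"]))
X,Y=b2w(-.142,.0004); plan([X,Y,.0185],YAW,4)
```

```text
(np.float64(-0.1473259273255508), np.float64(0.0031046185962617765))
from [0.5364 0.0319 0.0289] rotdeg [-0.   0.1  0.3] t 23.23
[-0.01,0.03,0.05] [-0.00,0.00,0.01] 
[-0.01,0.03,0.05] [-0.00,0.00,0.01] 
[-0.01,0.03,0.05] [-0.00,0.00,0.01] 
[-0.01,0.03,0.05] [-0.00,0.00,0.01]
```

play_rows --dp '[[-0.03, 0.02, 0.05], [-0.01, 0.02, 0.05], [0, 0, 0.05], [0, 0, 0.03], [0, 0, 0]]' --delta_rot '[[0, 0, 0.02], [0, 0, 0], [0, 0, 0], [0, 0, 0], [0, 0, 0]]'

```text
time_s: 23.85
tool_pos: [0.5399, 0.0295, 0.0209]
eef_rot: [[0.125, 0.992, 0.002], [0.992, -0.125, -0.002], [-0.002, 0.003, -1.0]]
wrist_force: [-0.0, -0.3, -5.9]
opening: 0.315
```

Run:
```python
from h import *
o=manip.get_obs(); print(w2b(o["tool_pos"]))
X,Y=b2w(-.137,.0004); plan([X,Y,.0185],YAW,1)
```

```text
(np.float64(-0.14357599679809083), np.float64(0.0011986253667668459))
from [0.5399 0.0295 0.0209] rotdeg [0.1 0.1 0.2] t 23.85
[-0.02,0.13,0.05] [0.03,0.02,0.04]
```

play_rows --dp '[[-0.01, 0.03, 0.02], [0, 0.03, 0.01], [0, 0.03, 0], [0, 0.02, 0], [0, 0.02, 0]]' --delta_rot '[[0, 0, 0.02], [0, 0, 0], [0, 0, 0], [0, 0, 0], [0, 0, 0]]'

```text
time_s: 24.48
tool_pos: [0.5468, 0.0281, 0.0195]
eef_rot: [[0.126, 0.992, 0.003], [0.992, -0.126, -0.002], [-0.001, 0.003, -1.0]]
wrist_force: [-1.9, 0.3, -5.8]
opening: 0.311
```

Run:
```python
from h import *
o=manip.get_obs(); print(w2b(o["tool_pos"]),o["wrist_force"])
X,Y=b2w(-.137,.0004); plan([X,Y,.0185],YAW,1)
```

```text
(np.float64(-0.13651279827286003), np.float64(0.0006946700423517891)) [-1.92616529  0.30505261 -5.76370581]
from [0.5468 0.0281 0.0195] rotdeg [0.2 0.1 0.1] t 24.48
[-0.01,-0.01,0.02] [0.03,0.02,0.02]
```

play_rows --dp '[[-0.01, 0.03, 0.02], [0, 0.03, 0.02], [0, 0.02, 0.02], [0, 0.02, 0.01], [0, 0.02, 0]]' --delta_rot '[[0, 0, 0], [0, 0, 0], [0, 0, 0], [0, 0, 0], [0, 0, 0]]'

```text
time_s: 25.1
tool_pos: [0.5466, 0.0277, 0.0183]
eef_rot: [[0.127, 0.992, -0.007], [0.992, -0.127, -0.001], [-0.001, -0.007, -1.0]]
wrist_force: [-4.3, 1.2, -2.3]
opening: 0.314
```

Run:
```python
from h import *
o=manip.get_obs(); print(w2b(o["tool_pos"]),o["wrist_force"],o["moment"])
```

```text
(np.float64(-0.13664272940707126), np.float64(0.00033742774078116125)) [-4.29288891  1.24597464 -2.31895422] [ 0.13928002  0.81548231 -0.06514876]
```

play_rows --dp '[[0, 0, 0.01], [0, 0, 0], [0, 0, 0], [0, 0, -0.1], [0, 0, -0.3]]' --delta_rot '[[0, 0, 0], [0, 0, 0], [0, 0, 0], [0, 0, 0], [0, 0, 0]]' --jaw 0

```text
time_s: 25.72
tool_pos: [0.5516, 0.027, 0.0402]
eef_rot: [[0.127, 0.992, 0.001], [0.992, -0.126, -0.002], [-0.002, 0.001, -1.0]]
wrist_force: [-0.3, 0.1, 0.2]
opening: 0.5
```

play_rows --dp '[[0, 0, -0.5], [0, 0, -0.7], [0, 0, -0.7], [0, 0, -0.4], [0, 0, 0]]' --delta_rot '[[0, 0, 0], [0, 0, 0], [0, 0, 0], [0, 0, 0], [0, 0, 0]]'

```text
time_s: 26.35
tool_pos: [0.5534, 0.0271, 0.1653]
eef_rot: [[0.126, 0.992, 0.008], [0.992, -0.126, -0.002], [-0.001, 0.009, -1.0]]
wrist_force: [0.0, -0.3, -0.8]
opening: 0.502
```

```bash
cat >> h.py <<'E'
def onbase(h):
    o=manip.get_obs(); c=capture("wrist"); P=cloud(c,o)
    r=topblk(P,h,b2w(-.137,0),.075,.004); a=np.array(r[0])/1000; print("centre in base mm",np.round(np.array(w2b(a))*1000,2),"yaw rel",(r[2] if r[1][0]<r[1][1] else r[2]-90)-np.degrees(YAW))
    return c
E
python3 - <<'E'
from h import *
c=onbase(.05); cv2.imwrite("pics/w13.png",c["pixels"][:,:,::-1])
plan([.4311,.2604,.12],np.radians(16.9),10)
E
```

```text
block 4288 z 0.04986935878481116 ((552.0773315429688, 26.848876953125), (99.5997543334961, 40.05935287475586), 82.76520538330078)
centre in base mm [-131.12    0.15] yaw rel 0.12520538330078157
from [0.5528 0.0271 0.1643] rotdeg [  0.4   0.2 -24.2] t 26.4
[0.43,-0.30,0.09] [0.01,0.00,-0.48] 
[0.44,-0.28,0.09] [0.01,0.00,-0.48] 
[0.46,-0.26,0.09] [0.01,0.00,-0.48] 
[0.47,-0.24,0.09] [0.01,0.00,-0.48] 
[0.48,-0.22,0.09] [0.01,0.00,-0.48] 
[0.49,-0.20,0.09] [0.01,0.00,-0.48] 
[0.49,-0.18,0.09] [0.01,0.00,-0.48] 
[0.50,-0.16,0.09] [0.01,0.00,-0.48] 
[0.51,-0.14,0.09] [0.01,0.00,-0.48] 
[0.51,-0.12,0.09] [0.01,0.00,-0.48]
```

View pics/w13.png

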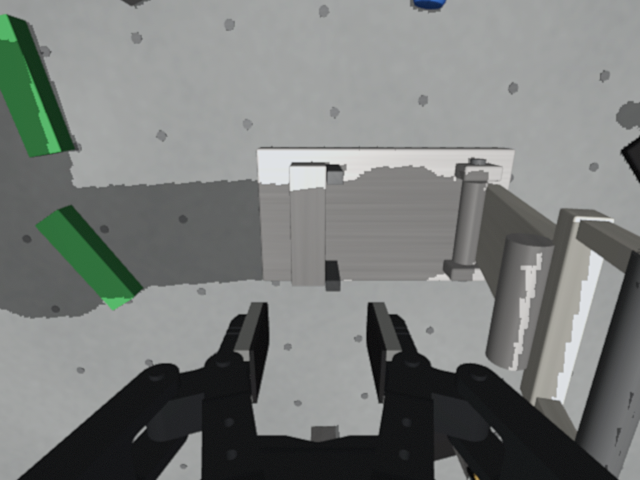

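play_rows --dp '[[0.43, -0.3, 0], [0.44, -0.28, 0], [0.46, -0.26, 0], [0.47, -0.24, 0.05], [0.48, -0.22, 0.1]]' --delta_rot '[[0, 0, -0.48], [0, 0, -0.48], [0, 0, -0.48], [0, 0, -0.48], [0, 0, -0.48]]'

```text
time_s: 27.02
tool_pos: [0.4882, 0.1452, 0.1513]
eef_rot: [[-0.085, 0.996, -0.0], [0.996, 0.085, -0.003], [-0.003, -0.0, -1.0]]
wrist_force: [-0.0, 1.1, -0.7]
opening: 0.498
```

Run:
```python
from h import *
plan([.4311,.2604,.1],np.radians(16.9),5)
```

```text
from [0.4882 0.1452 0.1513] rotdeg [ -0.    0.2 -12. ] t 27.02
[0.48,-0.19,0.20] [-0.00,0.01,-0.48] 
[0.49,-0.17,0.20] [-0.00,0.01,-0.48] 
[0.49,-0.15,0.20] [-0.00,0.01,-0.48] 
[0.50,-0.13,0.20] [-0.00,0.01,-0.48] 
[0.50,-0.11,0.20] [-0.00,0.01,-0.48]
```

play_rows --dp '[[0.48, -0.19, 0.2], [0.49, -0.17, 0.2], [0.49, -0.15, 0.2], [0.5, -0.13, 0.2], [0.48, -0.1, 0.18]]' --delta_rot '[[0, 0, -0.48], [0, 0, -0.48], [0, 0, -0.48], [0, 0, -0.48], [0, 0, -0.46]]'

```text
time_s: 27.65
tool_pos: [0.4243, 0.2615, 0.0955]
eef_rot: [[-0.295, 0.955, -0.008], [0.955, 0.295, -0.005], [-0.003, -0.01, -1.0]]
wrist_force: [0.2, 0.2, 0.5]
opening: 0.501
```

Run:
```python
from h import *
o=manip.get_obs(); c=capture("wrist"); P=cloud(c,o)
r=topblk(P,.02,(.431,.2604),tol=.004); print(r[2])
plan([r[0][0]/1000,r[0][1]/1000,.02],np.radians(r[2] if r[1][0]<r[1][1] else r[2]-90),5)
```

```text
block 5417 z 0.019830804608825026 ((430.7701416015625, 260.4416809082031), (28.005701065063477, 100.15044403076172), 17.177492141723633)
17.177492141723633
from [0.4219 0.2633 0.0942] rotdeg [-0.7  0.   0.2] t 27.7
[-0.02,0.03,0.30] [-0.03,0.00,0.01] 
[-0.02,0.03,0.30] [-0.03,0.00,0.01] 
[-0.02,0.03,0.30] [-0.03,0.00,0.01] 
[-0.02,0.03,0.30] [-0.03,0.00,0.01] 
[-0.02,0.03,0.30] [-0.03,0.00,0.01]
```

play_rows --dp '[[-0.04, 0.06, 0.35], [-0.03, 0.04, 0.35], [-0.02, 0.03, 0.35], [0, 0.02, 0.25], [0, 0, 0]]' --delta_rot '[[-0.06, 0, 0], [-0.03, 0, 0], [0, 0, 0], [0, 0, 0], [0, 0, 0]]'

```text
time_s: 28.32
tool_pos: [0.4266, 0.2595, 0.0238]
eef_rot: [[-0.3, 0.954, -0.01], [0.954, 0.3, -0.005], [-0.002, -0.011, -1.0]]
wrist_force: [0.1, -0.8, -0.3]
opening: 0.498
```

Run:
```python
from h import *
plan([.4308,.2604,-.004],np.radians(17.1),4)
```

```text
from [0.4266 0.2595 0.0238] rotdeg [-0.6  0.1  0.3] t 28.32
[-0.00,0.02,0.14] [-0.03,0.01,0.02] 
[-0.00,0.02,0.14] [-0.03,0.01,0.02] 
[-0.00,0.02,0.14] [-0.03,0.01,0.02] 
[-0.00,0.02,0.14] [-0.03,0.01,0.02]
```

play_rows --dp '[[0, 0.04, 0.12], [0, 0.02, 0.12], [0, 0.02, 0.12], [0, 0.01, 0.1], [0, 0, 0]]' --delta_rot '[[-0.1, 0, 0.03], [0, 0, 0.03], [0, 0, 0], [0, 0, 0], [0, 0, 0]]'

```text
time_s: 28.95
tool_pos: [0.4321, 0.2612, 0.0004]
eef_rot: [[-0.294, 0.956, 0.001], [0.956, 0.294, -0.002], [-0.002, 0.0, -1.0]]
wrist_force: [-0.1, 0.8, -0.1]
opening: 0.501
```

Run:
```python
from h import *
plan([.4308,.2604,-.004],np.radians(17.1),1)
```

```text
from [4.321e-01 2.612e-01 4.000e-04] rotdeg [0.  0.1 0. ] t 28.95
[-0.01,-0.03,0.09] [0.00,0.02,0.00]
```

play_rows --dp '[[-0.01, -0.02, 0.05], [0, 0, 0.04], [0, 0, 0.03], [0, 0, 0], [0, 0, 0]]' --delta_rot '[[0, 0, 0], [0, 0, 0], [0, 0, 0], [0, 0, 0], [0, 0, 0]]'

```text
time_s: 29.58
tool_pos: [0.4315, 0.2605, -0.0057]
eef_rot: [[-0.294, 0.956, 0.002], [0.956, 0.294, -0.001], [-0.002, 0.001, -1.0]]
wrist_force: [-0.2, 0.3, -0.1]
opening: 0.5
```

play_rows --dp '[[0, 0, 0], [0, 0, 0], [0, 0, 0], [0, 0, 0], [0, 0, 0]]' --delta_rot '[[0, 0, 0], [0, 0, 0], [0, 0, 0], [0, 0, 0], [0, 0, 0]]' --jaw -1 --force 30

```text
time_s: 30.2
tool_pos: [0.4313, 0.2605, -0.0054]
eef_rot: [[-0.294, 0.956, 0.001], [0.956, 0.294, -0.001], [-0.002, 0.001, -1.0]]
wrist_force: [-0.4, -0.8, 1.7]
opening: 0.311
```

play_rows --dp '[[0, 0, -0.04], [0, 0, -0.08], [0, 0, -0.1], [0, 0, -0.14], [0, 0, -0.2]]' --delta_rot '[[0, 0, 0], [0, 0, 0], [0, 0, 0], [0, 0, 0], [0, 0, 0]]'

```text
time_s: 30.82
tool_pos: [0.4293, 0.2596, 0.0225]
eef_rot: [[-0.294, 0.956, -0.003], [0.956, 0.294, -0.003], [-0.002, -0.004, -1.0]]
wrist_force: [1.0, -0.1, -4.1]
opening: 0.312
```

Run:
```python
from h import *
x,y=b2w(-.150,.0)
plan([x,y,.15],YAW,12)
```

```text
from [0.4293 0.2596 0.0225] rotdeg [-0.2  0.2 24.5] t 30.82
[-0.42,0.05,-0.21] [-0.00,0.00,0.41] 
[-0.42,0.07,-0.21] [-0.00,0.00,0.41] 
[-0.41,0.08,-0.21] [-0.00,0.00,0.41] 
[-0.41,0.10,-0.21] [-0.00,0.00,0.41] 
[-0.41,0.11,-0.21] [-0.00,0.00,0.41] 
[-0.40,0.13,-0.21] [-0.00,0.00,0.41] 
[-0.40,0.14,-0.21] [-0.00,0.00,0.41] 
[-0.39,0.15,-0.21] [-0.00,0.00,0.41] 
[-0.39,0.17,-0.21] [-0.00,0.00,0.41] 
[-0.38,0.18,-0.21] [-0.00,0.00,0.41] 
[-0.37,0.20,-0.21] [-0.00,0.00,0.41] 
[-0.37,0.21,-0.21] [-0.00,0.00,0.41]
```

play_rows --dp '[[-0.15, 0.02, -0.2], [-0.3, 0.04, -0.4], [-0.4, 0.07, -0.5], [-0.42, 0.1, -0.5], [-0.42, 0.11, -0.5]]' --delta_rot '[[0, 0, 0.15], [0, 0, 0.3], [0, 0, 0.4], [0, 0, 0.42], [0, 0, 0.42]]'

```text
time_s: 31.45
tool_pos: [0.4662, 0.1787, 0.1329]
eef_rot: [[-0.146, 0.989, -0.003], [0.989, 0.146, -0.004], [-0.004, -0.004, -1.0]]
wrist_force: [-0.5, -0.6, -3.9]
opening: 0.312
```

Run:
```python
from h import *
x,y=b2w(-.152,.0)
plan([x,y,.14],YAW,9)
```

```text
from [0.4662 0.1787 0.1329] rotdeg [-0.2  0.3 15.8] t 31.45
[-0.35,0.09,-0.01] [-0.00,0.01,0.35] 
[-0.35,0.11,-0.01] [-0.00,0.01,0.35] 
[-0.34,0.12,-0.01] [-0.00,0.01,0.35] 
[-0.34,0.13,-0.02] [-0.00,0.01,0.35] 
[-0.34,0.14,-0.02] [-0.00,0.01,0.35] 
[-0.33,0.15,-0.02] [-0.00,0.01,0.35] 
[-0.33,0.16,-0.02] [-0.00,0.01,0.35] 
[-0.32,0.17,-0.02] [-0.00,0.01,0.35] 
[-0.32,0.18,-0.02] [-0.00,0.01,0.35]
```

play_rows --dp '[[-0.38, 0.1, 0], [-0.39, 0.12, 0], [-0.39, 0.13, 0], [-0.38, 0.14, 0], [-0.38, 0.15, 0]]' --delta_rot '[[0, 0, 0.39], [0, 0, 0.39], [0, 0, 0.39], [0, 0, 0.39], [0, 0, 0.39]]'

```text
time_s: 32.08
tool_pos: [0.5089, 0.0796, 0.1399]
eef_rot: [[0.034, 0.999, 0.005], [0.999, -0.033, -0.004], [-0.004, 0.006, -1.0]]
wrist_force: [1.1, 1.3, -4.1]
opening: 0.31
```

Run:
```python
from h import *
x,y=b2w(-.150,.0)
plan([x,y,.12],YAW,4)
```

```text
from [0.5089 0.0796 0.1399] rotdeg [0.3 0.2 5.4] t 32.08
[-0.25,0.13,0.10] [0.02,0.01,0.27] 
[-0.24,0.14,0.10] [0.02,0.01,0.27] 
[-0.24,0.14,0.10] [0.02,0.01,0.27] 
[-0.24,0.15,0.10] [0.02,0.01,0.27]
```

play_rows --dp '[[-0.28, 0.12, 0.05], [-0.27, 0.12, 0.1], [-0.24, 0.12, 0.1], [-0.12, 0.06, 0.05], [0, 0, 0]]' --delta_rot '[[0.03, 0.02, 0.3], [0, 0, 0.3], [0, 0, 0.28], [0, 0, 0.15], [0, 0, 0]]'

```text
time_s: 32.7
tool_pos: [0.5276, 0.0288, 0.1246]
eef_rot: [[0.131, 0.991, 0.003], [0.991, -0.131, -0.002], [-0.002, 0.003, -1.0]]
wrist_force: [-0.3, 0.2, -3.9]
opening: 0.312
```

Run:
```python
from h import *
o=manip.get_obs(); print(w2b(o["tool_pos"]))
inhand(.0254)
c=capture("wrist"); cv2.imwrite("pics/w14.png",c["pixels"][:,:,::-1])
X,Y=b2w(-.147,0); plan([X,Y,.06],YAW,4)
```

```text
(np.float64(-0.15568705352728063), np.float64(-0.0010997537582224958))
along tool x:  [-0.04956088  0.04995883] mid 0.0001989721029592266 z-tcp 0.025217117330123384
from [0.5275 0.0293 0.1248] rotdeg [ 0.2  0.1 -0.1] t 32.8
[0.00,0.04,0.32] [0.01,0.00,-0.01] 
[0.00,0.04,0.32] [0.01,0.00,-0.01] 
[0.00,0.04,0.32] [0.01,0.00,-0.01] 
[0.00,0.04,0.32] [0.01,0.00,-0.01]
```

View pics/w14.png

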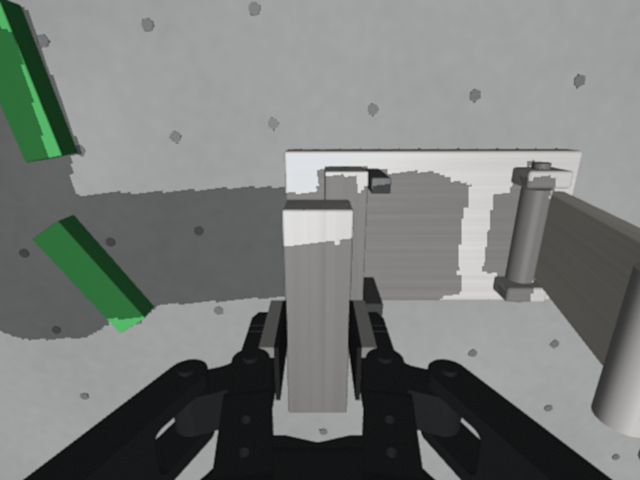

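play_rows --dp '[[0, 0.05, 0.3], [0, 0.05, 0.35], [0, 0.04, 0.35], [0, 0.03, 0.25], [0, 0, 0]]' --delta_rot '[[0.02, 0, 0], [0, 0, 0], [0, 0, 0], [0, 0, 0], [0, 0, 0]]'

```text
time_s: 33.42
tool_pos: [0.5358, 0.0302, 0.058]
eef_rot: [[0.126, 0.992, 0.0], [0.992, -0.126, -0.001], [-0.001, 0.0, -1.0]]
wrist_force: [0.5, -0.1, -3.8]
opening: 0.31
```

Run:
```python
from h import *
o=manip.get_obs(); print(w2b(o["tool_pos"]))
X,Y=b2w(-.143,0); plan([X,Y,.048],YAW,4)
```

```text
(np.float64(-0.14768163175158633), np.float64(0.0014036970623126808))
from [0.5358 0.0302 0.058 ] rotdeg [0.  0.1 0.1] t 33.42
[-0.01,0.02,0.05] [0.00,0.00,0.01] 
[-0.01,0.02,0.05] [0.00,0.00,0.01] 
[-0.01,0.02,0.05] [0.00,0.00,0.01] 
[-0.01,0.02,0.05] [0.00,0.00,0.01]
```

play_rows --dp '[[-0.02, 0.03, 0.05], [-0.01, 0.03, 0.05], [0, 0.02, 0.04], [0, 0.01, 0.03], [0, 0, 0]]' --delta_rot '[[0, 0, 0], [0, 0, 0], [0, 0, 0], [0, 0, 0], [0, 0, 0]]'

```text
time_s: 34.05
tool_pos: [0.5419, 0.028, 0.0505]
eef_rot: [[0.126, 0.992, 0.003], [0.992, -0.126, -0.001], [-0.001, 0.003, -1.0]]
wrist_force: [0.4, -0.3, -4.5]
opening: 0.314
```

Run:
```python
from h import *
o=manip.get_obs(); print(w2b(o["tool_pos"]))
X,Y=b2w(-.137,-.0002); plan([X,Y,.045],YAW,1)
```

```text
(np.float64(-0.1414035787852938), np.float64(-4.433477945482883e-05))
from [0.5419 0.028  0.0505] rotdeg [0.2 0.  0.1] t 34.05
[-0.00,0.09,0.11] [0.04,0.01,0.02]
```

play_rows --dp '[[0, 0.03, 0.03], [0, 0.02, 0.03], [0, 0.02, 0.02], [0, 0.02, 0], [0, 0.02, 0]]' --delta_rot '[[0, 0, 0], [0, 0, 0], [0, 0, 0], [0, 0, 0], [0, 0, 0]]'

```text
time_s: 34.67
tool_pos: [0.5467, 0.0274, 0.0462]
eef_rot: [[0.126, 0.992, 0.002], [0.992, -0.126, -0.001], [-0.001, 0.002, -1.0]]
wrist_force: [-2.7, 0.7, -2.5]
opening: 0.308
```

Run:
```python
from h import *
o=manip.get_obs(); print(w2b(o["tool_pos"]),o["wrist_force"])
X,Y=b2w(-.137,-.0002); plan([X,Y,.045],YAW,1)
```

```text
(np.float64(-0.13647772956658685), np.float64(-3.5446262786121605e-07)) [-2.69066005  0.68480644 -2.54042932]
from [0.5467 0.0274 0.0462] rotdeg [0.1 0.  0.1] t 34.67
[-0.00,-0.01,0.02] [0.02,0.01,0.02]
```

play_rows --dp '[[0, 0.03, 0.02], [0, 0.02, 0.02], [0, 0.02, 0.01], [0, 0.02, 0.01], [0, 0.02, 0]]' --delta_rot '[[0, 0, 0], [0, 0, 0], [0, 0, 0], [0, 0, 0], [0, 0, 0]]'

```text
time_s: 35.3
tool_pos: [0.5466, 0.0274, 0.0447]
eef_rot: [[0.126, 0.992, -0.008], [0.992, -0.126, -0.0], [-0.001, -0.007, -1.0]]
wrist_force: [-3.6, -0.2, -2.4]
opening: 0.314
```

play_rows --dp '[[0, 0, 0.01], [0, 0, 0], [0, 0, 0], [0, 0, -0.1], [0, 0, -0.3]]' --delta_rot '[[0, 0, 0], [0, 0, 0], [0, 0, 0], [0, 0, 0], [0, 0, 0]]' --jaw 0

```text
time_s: 35.92
tool_pos: [0.5507, 0.0269, 0.0662]
eef_rot: [[0.126, 0.992, -0.001], [0.992, -0.126, -0.001], [-0.001, -0.0, -1.0]]
wrist_force: [-0.2, 1.1, -0.6]
opening: 0.501
```

play_rows --dp '[[0, 0, -0.5], [0, 0, -0.7], [0, 0, -0.7], [0, 0, -0.4], [0, 0, 0]]' --delta_rot '[[0, 0, 0], [0, 0, 0], [0, 0, 0], [0, 0, 0], [0, 0, 0]]'

```text
time_s: 36.55
tool_pos: [0.5527, 0.0269, 0.1913]
eef_rot: [[0.126, 0.992, 0.007], [0.992, -0.126, -0.002], [-0.001, 0.007, -1.0]]
wrist_force: [-0.3, -0.3, 0.4]
opening: 0.498
```

Run:
```python
from h import *
c=onbase(.07); cv2.imwrite("pics/w15.png",c["pixels"][:,:,::-1])
s=capture("side"); cv2.imwrite("pics/s15.png",cv2.resize(s["pixels"][120:280,290:450,::-1],None,fx=3.5,fy=3.5))
P=cloud(s); topblk(P,.07,b2w(-.137,0),.06,.004)
```

```text
block 4077 z 0.06987365178127247 ((546.2488403320312, 27.441417694091797), (100.21870422363281, 27.990388870239258), 82.70124053955078)
centre in base mm [-1.3698e+02 -1.0000e-02] yaw rel 0.06124053955078157
block 371 z 0.07158009334889981 ((551.6240844726562, 25.69518280029297), (104.65227508544922, 42.147377014160156), 83.11447143554688)
```

View pics/w15.png

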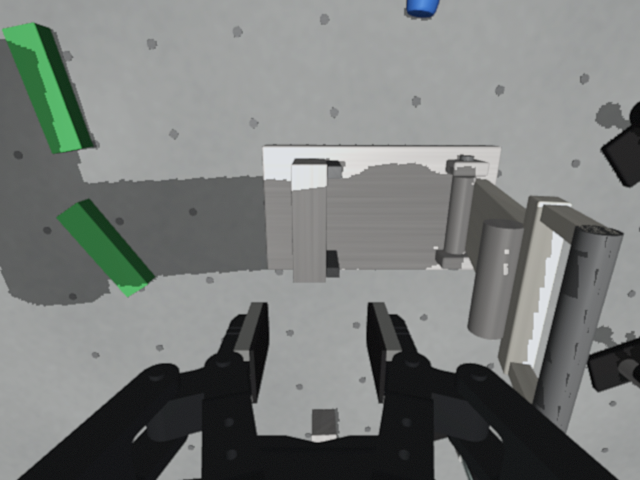

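View pics/s15.png

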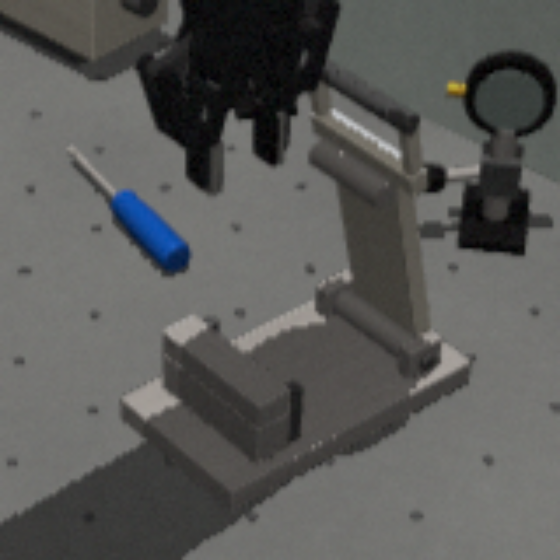

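The stack is centred at base (-137.0, 0.0) mm with a yaw error of 0.06° and its top at 70 mm. Next I'll fetch the plate.

Run:
```python
from h import *
p=manip.get_obs()["tool_pos"]; X,Y=b2w(-.040,0); t=np.array([X,Y,.285])
plan(t,YAW,10,[np.array([*(p[:2]+(t[:2]-p[:2])*max(0,(k-2)/7)),min(.285,p[2]+.03*(k+1))]) for k in range(10)])
```

```text
from [0.5513 0.027  0.1891] rotdeg [0.2 0.1 0.1] t 36.65
[-0.00,0.00,-0.60] [0.00,0.00,0.00] 
[-0.00,0.00,-0.60] [0.00,0.00,0.00] 
[-0.00,0.00,-0.60] [0.00,0.00,0.00] 
[-0.00,0.26,-0.12] [0.00,0.00,0.00] 
[-0.00,0.26,0.00] [0.00,0.00,0.00] 
[-0.00,0.26,0.00] [0.00,0.00,0.00] 
[-0.00,0.26,0.00] [0.00,0.00,0.00] 
[-0.00,0.26,0.00] [0.00,0.00,0.00] 
[-0.00,0.26,0.00] [0.00,0.00,0.00] 
[-0.00,0.26,0.00] [0.00,0.00,0.00]
```

play_rows --dp '[[0, 0, -0.6], [0, 0, -0.6], [0, 0, -0.6], [0, 0.2, -0.15], [0, 0.26, 0]]' --delta_rot '[[0, 0, 0], [0, 0, 0], [0, 0, 0], [0, 0, 0], [0, 0, 0]]' --jaw -0.05

```text
time_s: 37.28
tool_pos: [0.57, 0.0246, 0.2822]
eef_rot: [[0.126, 0.992, -0.01], [0.992, -0.126, -0.0], [-0.002, -0.01, -1.0]]
wrist_force: [0.6, -0.6, 0.5]
opening: 0.474
```

play_rows --dp '[[0, 0.26, 0], [0, 0.26, 0], [0, 0.26, 0], [0, 0.2, 0], [0, 0, 0]]' --delta_rot '[[0, 0, 0], [0, 0, 0], [0, 0, 0], [0, 0, 0], [0, 0, 0]]'

```text
time_s: 37.9
tool_pos: [0.6206, 0.0178, 0.2745]
eef_rot: [[0.126, 0.992, -0.02], [0.992, -0.126, 0.0], [-0.002, -0.02, -1.0]]
wrist_force: [-0.4, -0.2, 0.4]
opening: 0.473
```

Run:
```python
from h import *
o=manip.get_obs(); c=capture("wrist"); P=cloud(c,o); g=c["pixels"].max(-1)
cv2.imwrite("pics/w16.png",c["pixels"][:,:,::-1])
m=(P[...,2]>.215)&(P[...,2]<.26)&(g<120); m[330:]=0
q=P[m]; b=np.array([[*w2b(a),a[2]] for a in q]); k=np.abs(b[:,1])<.045; b=b[k]
print(len(b),"z top",np.percentile(b[:,2],99.5),"x",np.percentile(b[b[:,2]>.225][:,0],[1,50,99]),"y",b[:,1].min(),b[:,1].max())
t=b[b[:,2]>b[:,2].max()-.0015]; print(t.mean(0)); print(o["tool_pos"],w2b(o["tool_pos"]),o["time_s"])
```

```text
2745 z top 0.2409466492282031 x [-0.03937125 -0.03416232 -0.02622224] y -0.04412242509289098 0.04496082962042547
[-0.03265139  0.01214289  0.24023804]
[0.62064874 0.0178057  0.27451132] (np.float64(-0.061957703192857545), np.float64(-3.154034645180224e-05)) 37.9
```

View pics/w16.png

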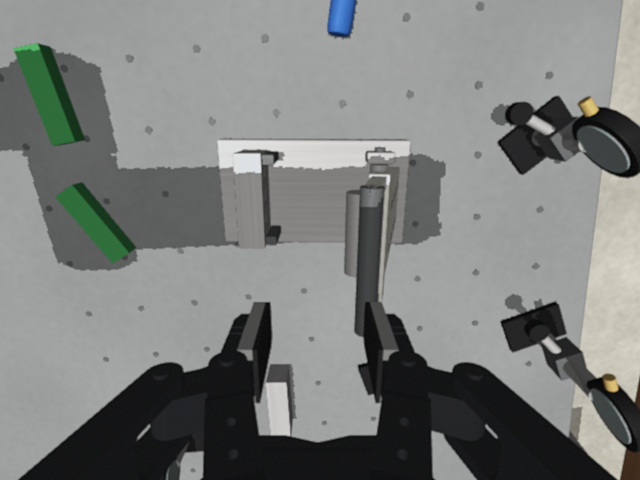

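play_rows --dp '[[0, 0.2, 0], [0, 0.2, 0], [0, 0.1, 0], [0, 0.04, 0], [0, 0, 0]]' --delta_rot '[[-0.1, 0, 0], [-0.1, 0, 0], [0, 0, 0], [0, 0, 0], [0, 0, 0]]'

```text
time_s: 38.58
tool_pos: [0.6484, 0.0144, 0.2747]
eef_rot: [[0.126, 0.992, -0.001], [0.992, -0.126, -0.002], [-0.002, -0.001, -1.0]]
wrist_force: [0.4, 0.9, -0.3]
opening: 0.474
```

Run:
```python
from h import *
X,Y=b2w(-.0325,0); plan([X,Y,.2],YAW,5)
```

```text
from [0.6484 0.0144 0.2747] rotdeg [-0.1  0.1  0.1] t 38.58
[-0.00,0.01,0.30] [-0.00,0.00,0.00] 
[-0.00,0.01,0.30] [-0.00,0.00,0.00] 
[-0.00,0.01,0.30] [-0.00,0.00,0.00] 
[-0.00,0.01,0.30] [-0.00,0.00,0.00] 
[-0.00,0.01,0.30] [-0.00,0.00,0.00]
```

play_rows --dp '[[0, 0.01, 0.3], [0, 0.01, 0.35], [0, 0.01, 0.35], [0, 0, 0.28], [0, 0, 0.05]]' --delta_rot '[[0, 0, 0], [0, 0, 0], [0, 0, 0], [0, 0, 0], [0, 0, 0]]'

```text
time_s: 39.2
tool_pos: [0.6482, 0.0143, 0.2028]
eef_rot: [[0.126, 0.992, -0.004], [0.992, -0.126, -0.002], [-0.002, -0.003, -1.0]]
wrist_force: [0.0, 0.5, 1.0]
opening: 0.477
```

Run:
```python
from h import *
X,Y=b2w(-.0325,0); plan([X,Y,.2],YAW,1)
```

```text
from [0.6482 0.0143 0.2028] rotdeg [-0.2  0.1  0.1] t 39.2
[-0.00,0.03,0.06] [-0.04,0.02,0.03]
```

play_rows --dp '[[0, 0.02, 0.03], [0, 0, 0], [0, 0, 0], [0, 0, 0], [0, 0, 0]]' --delta_rot '[[0, 0, 0], [0, 0, 0], [0, 0, 0], [0, 0, 0], [0, 0, 0]]' --jaw -1 --force 40

```text
time_s: 39.83
tool_pos: [0.6495, 0.0141, 0.2014]
eef_rot: [[0.126, 0.992, -0.003], [0.992, -0.126, -0.002], [-0.002, -0.003, -1.0]]
wrist_force: [0.8, 0.6, -3.6]
opening: 0.148
```

Run:
```python
from h import *
print(manip.get_obs()["opening"],manip.get_obs()["wrist_force"])
arc2(.42,20,.2337-manip.get_obs()["tool_pos"][2])
```

```text
0.14817225392098315 [ 0.82566187  0.56459708 -3.61374553]
theta now 1.3381875854227387 r 0.20632221654116475 by 8.718066901292546e-05
from [0.6495 0.0141 0.2014] rotdeg [-0.2  0.1  0.1] t 39.83
[0.00,-0.19,0.04] [-0.00,0.00,0.00] 
[0.00,-0.18,0.04] [-0.00,0.00,0.00] 
[0.00,-0.18,0.05] [-0.00,0.00,0.00] 
[0.00,-0.18,0.06] [-0.00,0.00,0.00] 
[0.00,-0.18,0.07] [-0.00,0.00,0.00] 
[0.00,-0.17,0.08] [-0.00,0.00,0.00] 
[0.00,-0.17,0.08] [-0.00,0.00,0.00] 
[0.00,-0.17,0.09] [-0.00,0.00,0.00] 
[0.00,-0.16,0.10] [-0.00,0.00,0.00] 
[0.00,-0.16,0.11] [-0.00,0.00,0.00] 
[0.00,-0.15,0.11] [-0.00,0.00,0.00] 
[0.00,-0.15,0.12] [-0.00,0.00,0.00] 
[0.00,-0.14,0.13] [-0.00,0.00,0.00] 
[0.00,-0.13,0.13] [-0.00,0.00,0.00] 
[0.00,-0.13,0.14] [-0.00,0.00,0.00] 
[0.00,-0.12,0.15] [-0.00,0.00,0.00] 
[0.00,-0.11,0.15] [-0.00,0.00,0.00] 
[0.00,-0.11,0.16] [-0.00,0.00,0.00] 
[0.00,-0.10,0.16] [-0.00,0.00,0.00] 
[0.00,-0.09,0.16] [-0.00,0.00,0.00]
```

play_rows --dp '[[0, -0.1, 0.02], [0, -0.18, 0.04], [0, -0.18, 0.05], [0, -0.18, 0.06], [0, -0.18, 0.07]]' --delta_rot '[[0, 0, 0], [0, 0, 0], [0, 0, 0], [0, 0, 0], [0, 0, 0]]'

```text
time_s: 40.45
tool_pos: [0.6208, 0.018, 0.1946]
eef_rot: [[0.127, 0.992, 0.026], [0.992, -0.127, -0.004], [-0.001, 0.026, -1.0]]
wrist_force: [2.0, -0.6, 10.3]
opening: 0.145
```

Run:
```python
from h import *
arc2(.42,15,.0323)
```

```text
theta now 1.189532550810402 r 0.20666678031388622 by 0.00015707458481966253
from [0.6208 0.018  0.1946] rotdeg [1.5 0.1 0.1] t 40.45
[0.00,-0.20,0.07] [0.02,0.00,0.00] 
[0.00,-0.20,0.08] [0.02,0.00,0.00] 
[0.00,-0.19,0.09] [0.02,0.00,0.00] 
[0.00,-0.19,0.10] [0.02,0.00,0.00] 
[0.00,-0.18,0.11] [0.02,0.00,0.00] 
[0.00,-0.18,0.12] [0.02,0.00,0.00] 
[0.00,-0.17,0.13] [0.02,0.00,0.00] 
[0.00,-0.16,0.13] [0.02,0.00,0.00] 
[0.00,-0.16,0.14] [0.02,0.00,0.00] 
[0.00,-0.15,0.15] [0.02,0.00,0.00] 
[0.00,-0.14,0.16] [0.02,0.00,0.00] 
[0.00,-0.13,0.17] [0.02,0.00,0.00] 
[0.00,-0.12,0.17] [0.02,0.00,0.00] 
[0.00,-0.11,0.18] [0.02,0.00,0.00] 
[0.00,-0.10,0.18] [0.02,0.00,0.00]
```

play_rows --dp '[[0, -0.2, 0.06], [0, -0.2, 0.08], [0, -0.19, 0.09], [0, -0.19, 0.1], [0, -0.18, 0.11]]' --delta_rot '[[0.05, 0, 0], [0.05, 0, 0], [0.05, 0, 0], [0.05, 0, 0], [0.05, 0, 0]]'

```text
time_s: 41.08
tool_pos: [0.5852, 0.0226, 0.1797]
eef_rot: [[0.127, 0.991, 0.035], [0.992, -0.127, -0.005], [-0.0, 0.035, -0.999]]
wrist_force: [1.5, -1.2, 6.5]
opening: 0.143
```

Run:
```python
from h import *
arc2(.42,10,.0323)
```

```text
theta now 1.0000959334154627 r 0.2071152421067954 by 0.00021065509591585335
from [0.5852 0.0226 0.1797] rotdeg [2.  0.  0.1] t 41.08
[0.00,-0.21,0.12] [0.04,0.00,0.00] 
[0.00,-0.20,0.13] [0.04,0.00,0.00] 
[0.00,-0.19,0.14] [0.04,0.00,0.00] 
[0.00,-0.18,0.15] [0.04,0.00,0.00] 
[0.00,-0.18,0.16] [0.04,0.00,0.00] 
[0.00,-0.16,0.17] [0.04,0.00,0.00] 
[0.00,-0.15,0.18] [0.04,0.00,0.00] 
[0.00,-0.14,0.19] [0.04,0.00,0.00] 
[0.00,-0.13,0.20] [0.04,0.00,0.00] 
[0.00,-0.12,0.21] [0.04,0.00,0.00]
```

play_rows --dp '[[0, -0.2, 0.12], [0, -0.2, 0.13], [0, -0.19, 0.14], [0, -0.18, 0.15], [0, -0.17, 0.16]]' --delta_rot '[[0.1, 0, 0], [0.1, 0, 0], [0.1, 0, 0], [0.1, 0, 0], [0.1, 0, 0]]'

```text
time_s: 41.7
tool_pos: [0.5381, 0.0288, 0.1441]
eef_rot: [[0.127, 0.992, -0.005], [0.992, -0.127, 0.001], [0.0, -0.005, -1.0]]
wrist_force: [3.8, 0.1, 2.4]
opening: 0.144
```

Run:
```python
from h import *
arc2(.42,8,.0323)
```

```text
theta now 0.7171358920487434 r 0.20612558770450742 by 0.00024460763829832325
from [0.5381 0.0288 0.1441] rotdeg [-0.3 -0.   0.1] t 41.7
[0.00,-0.11,0.11] [-0.01,-0.00,0.00] 
[0.00,-0.10,0.12] [-0.01,-0.00,0.00] 
[0.00,-0.10,0.12] [-0.01,-0.00,0.00] 
[0.00,-0.09,0.12] [-0.01,-0.00,0.00] 
[0.00,-0.09,0.13] [-0.01,-0.00,0.00] 
[0.00,-0.08,0.13] [-0.01,-0.00,0.00] 
[0.00,-0.08,0.13] [-0.01,-0.00,0.00] 
[0.00,-0.07,0.13] [-0.01,-0.00,0.00]
```

play_rows --dp '[[0, -0.12, 0.11], [0, -0.11, 0.12], [0, -0.1, 0.12], [0, -0.09, 0.1], [0, -0.05, 0.07]]' --delta_rot '[[0, 0, 0], [0, 0, 0], [0, 0, 0], [0, 0, 0], [0, 0, 0]]'

```text
time_s: 42.32
tool_pos: [0.5138, 0.0319, 0.1156]
eef_rot: [[0.127, 0.992, -0.004], [0.992, -0.127, 0.001], [0.0, -0.004, -1.0]]
wrist_force: [3.3, -0.7, 2.6]
opening: 0.145
```

Run:
```python
from h import *
arc2(.35,8,.0323)
o=manip.get_obs(); c=capture("wrist"); cv2.imwrite("pics/w17.png",c["pixels"][:,:,::-1])
s=capture("side"); cv2.imwrite("pics/s17.png",cv2.resize(s["pixels"][140:280,290:450,::-1],None,fx=3.5,fy=3.5))
P=cloud(c,o); g=c["pixels"].max(-1)
m=(P[...,2]>.1)&(P[...,2]<.17)&(g<110); m[290:]=0
b=np.array([[*w2b(a),a[2]] for a in P[m]]); b=b[(b[:,0]<-.15)&(b[:,0]>-.21)&(b[:,1]<.046)]
if len(b): print(len(b),b[:,2].max(),np.percentile(b[:,0],[2,98]))
```

```text
theta now 0.5346143792777897 r 0.20655486115563892 by 0.00028199084552293517
from [0.5138 0.0319 0.1156] rotdeg [-0.2 -0.   0.1] t 42.33
[0.00,-0.05,0.08] [-0.01,-0.00,0.00] 
[0.00,-0.05,0.08] [-0.01,-0.00,0.00] 
[0.00,-0.05,0.08] [-0.01,-0.00,0.00] 
[0.00,-0.05,0.08] [-0.01,-0.00,0.00] 
[0.00,-0.04,0.08] [-0.01,-0.00,0.00] 
[0.00,-0.04,0.09] [-0.01,-0.00,0.00] 
[0.00,-0.04,0.09] [-0.01,-0.00,0.00] 
[0.00,-0.04,0.09] [-0.01,-0.00,0.00] 
1743 0.1541611235801009 [-0.17656525 -0.16331745]
```

View pics/w17.png

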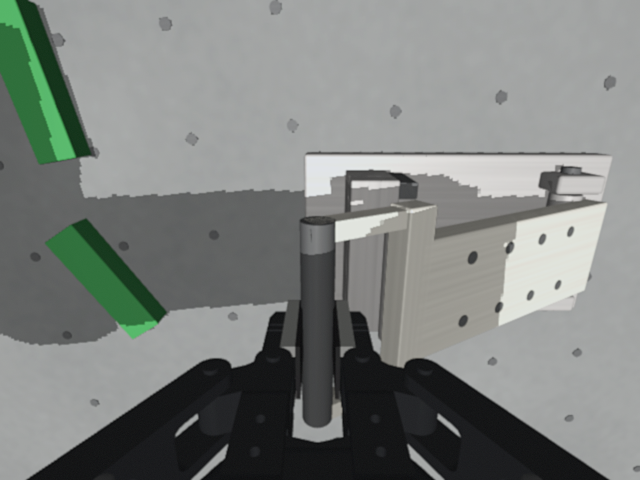

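View pics/s17.png

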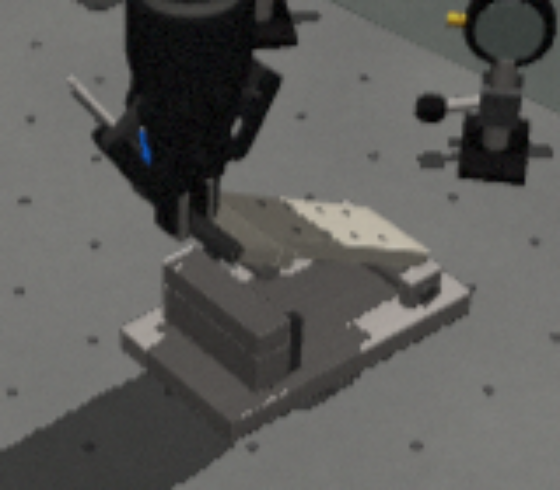

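play_rows --dp '[[0, -0.05, 0.08], [0, -0.05, 0.08], [0, -0.05, 0.08], [0, -0.04, 0.08], [0, -0.03, 0.06]]' --delta_rot '[[0, 0, 0], [0, 0, 0], [0, 0, 0], [0, 0, 0], [0, 0, 0]]'

```text
time_s: 43.05
tool_pos: [0.5018, 0.0335, 0.0956]
eef_rot: [[0.127, 0.992, -0.005], [0.992, -0.127, 0.001], [0.0, -0.005, -1.0]]
wrist_force: [2.7, 0.1, 2.3]
opening: 0.147
```

Run:
```python
from h import *
arc2(.35,8,.0323)
```

```text
theta now 0.42130441853307565 r 0.20641117713648863 by 0.00029207804984209316
from [0.5018 0.0335 0.0956] rotdeg [-0.3 -0.   0.1] t 43.05
[0.00,-0.02,0.03] [-0.01,-0.00,0.00] 
[0.00,-0.01,0.03] [-0.01,-0.00,0.00] 
[0.00,-0.01,0.03] [-0.01,-0.00,0.00] 
[0.00,-0.01,0.03] [-0.01,-0.00,0.00] 
[0.00,-0.01,0.03] [-0.01,-0.00,0.00] 
[0.00,-0.01,0.03] [-0.01,-0.00,0.00] 
[0.00,-0.01,0.03] [-0.01,-0.00,0.00] 
[0.00,-0.01,0.03] [-0.01,-0.00,0.00]
```

play_rows --dp '[[0, -0.02, 0.04], [0, -0.02, 0.04], [0, -0.01, 0.03], [0, -0.01, 0.03], [0, -0.01, 0.03]]' --delta_rot '[[0, 0, 0], [0, 0, 0], [0, 0, 0], [0, 0, 0], [0, 0, 0]]'

```text
time_s: 43.68
tool_pos: [0.4975, 0.0341, 0.0864]
eef_rot: [[0.127, 0.992, -0.006], [0.992, -0.127, 0.001], [0.0, -0.006, -1.0]]
wrist_force: [2.3, 0.2, 3.5]
opening: 0.141
```

play_rows --dp '[[0, -0.01, 0.02], [0, -0.01, 0.02], [0, -0.01, 0.02], [0, 0, 0.02], [0, 0, 0.01]]' --delta_rot '[[0, 0, 0], [0, 0, 0], [0, 0, 0], [0, 0, 0], [0, 0, 0]]'

```text
time_s: 44.3
tool_pos: [0.4965, 0.0342, 0.0841]
eef_rot: [[0.127, 0.992, -0.004], [0.992, -0.127, 0.001], [0.0, -0.004, -1.0]]
wrist_force: [0.9, 0.0, 5.2]
opening: 0.14
```

Run:
```python
from h import *
arc2(.35,3,.0323)
```

```text
theta now 0.3596449440468541 r 0.206028171517356 by 0.00028559150095894416
from [0.4965 0.0342 0.0841] rotdeg [-0.2 -0.   0.1] t 44.3
[-0.00,-0.00,0.01] [-0.02,-0.00,0.00] 
[-0.00,-0.00,0.01] [-0.02,-0.00,0.00] 
[-0.00,-0.00,0.01] [-0.02,-0.00,0.00]
```

play_rows --dp '[[0, 0, 0.02], [0, 0, 0.02], [0, 0, 0.03], [0, 0, 0.03], [0, 0, 0.03]]' --delta_rot '[[0, 0, 0], [0, 0, 0], [0, 0, 0], [0, 0, 0], [0, 0, 0]]'

```text
time_s: 44.92
tool_pos: [0.4966, 0.0341, 0.084]
eef_rot: [[0.127, 0.992, -0.001], [0.992, -0.127, -0.0], [-0.0, -0.001, -1.0]]
wrist_force: [-1.8, -0.1, 17.6]
opening: 0.146
```

play_rows --dp '[[0, 0, 0.03], [0, 0, 0.03], [0, 0, 0.03], [0, 0, 0.01], [0, 0, 0]]' --delta_rot '[[0, 0, 0], [0, 0, 0], [0, 0, 0], [0, 0, 0], [0, 0, 0]]'

```text
time_s: 45.55
tool_pos: [0.4967, 0.0341, 0.0841]
eef_rot: [[0.127, 0.992, 0.002], [0.992, -0.127, -0.001], [-0.001, 0.002, -1.0]]
wrist_force: [4.4, -0.8, -0.1]
opening: 0.146
```

play_rows --dp '[[0, 0, 0], [0, 0, 0], [0, 0, 0], [0, 0, 0], [0, 0, -0.1]]' --delta_rot '[[0, 0, 0], [0, 0, 0], [0, 0, 0], [0, 0, 0], [0, 0, 0]]' --jaw -0.2

```text
time_s: 46.18
tool_pos: [0.4907, 0.0347, 0.0861]
eef_rot: [[0.126, 0.992, -0.01], [0.992, -0.126, 0.0], [-0.001, -0.01, -1.0]]
wrist_force: [0.3, -0.1, -0.4]
opening: 0.404
```

Run:
```python
from h import *
o=manip.get_obs(); c=capture("wrist"); cv2.imwrite("pics/w18.png",c["pixels"][:,:,::-1]); print(w2b(o["tool_pos"]))
```

```text
(np.float64(-0.19300142039395804), np.float64(6.420457280562799e-05))
```

View pics/w18.png

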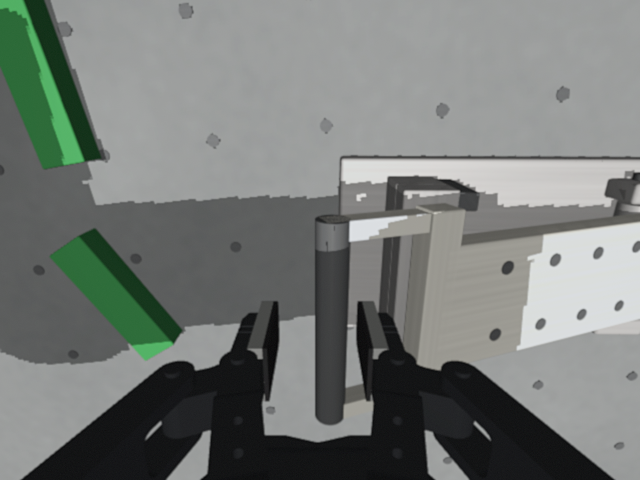

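play_rows --dp '[[0, 0.08, -0.05], [0, 0.03, -0.2], [0, 0, -0.5], [0, 0, -0.7], [0, 0, -0.6]]' --delta_rot '[[0, 0, 0], [0, 0, 0], [0, 0, 0], [0, 0, 0], [0, 0, 0]]'

```text
time_s: 46.85
tool_pos: [0.4974, 0.0339, 0.1928]
eef_rot: [[0.126, 0.992, -0.012], [0.992, -0.126, 0.0], [-0.001, -0.012, -1.0]]
wrist_force: [0.8, 0.1, -0.2]
opening: 0.399
```

Run:
```python
from h import *
o=manip.get_obs(); c=capture("wrist"); P=cloud(c,o); g=c["pixels"].max(-1)
cv2.imwrite("pics/w19.png",c["pixels"][:,:,::-1])
s=capture("side"); cv2.imwrite("pics/s19.png",cv2.resize(s["pixels"][140:280,290:450,::-1],None,fx=3.5,fy=3.5))
B=np.einsum('ijk,kl->ijl',P[...,:2]-ORG,np.stack([XB,YB],1)); 
m=(B[...,0]>-.215)&(B[...,0]<-.17)&(abs(B[...,1])<.045)&(P[...,2]>.08)&(P[...,2]<.14)
z=P[m][:,2]; print("bar top",np.percentile(z,99),"x",np.percentile(B[m][:,0],[2,98]))
zc=np.percentile(z,99)-.007; print("theta",np.arcsin((zc-.03)/.2055)-.073)
# plate top plane slope
m=(B[...,0]>-.11)&(B[...,0]<-.02)&(abs(B[...,1])<.025)&(P[...,2]>.06)
a=np.polyfit(B[m][:,0],P[m][:,2],1); print("plate slope angle",np.arctan(-a[0]),m.sum())
```

```text
bar top 0.12209556936549179 x [-0.19398891 -0.17194246]
theta 0.3539432321317927
plate slope angle 0.3503568807951039 5792
```

View pics/w19.png

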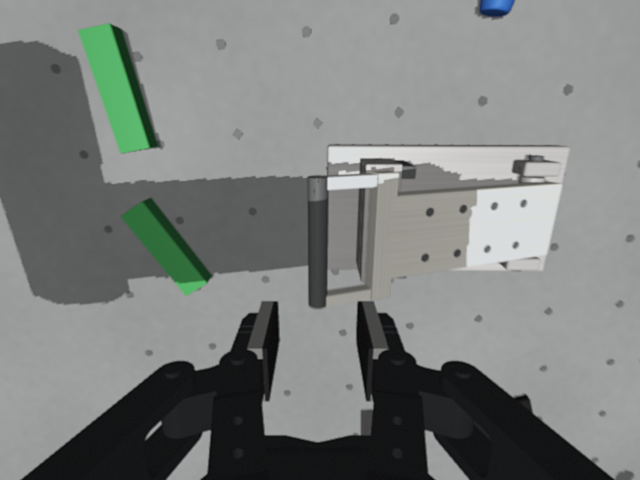

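View pics/s19.png

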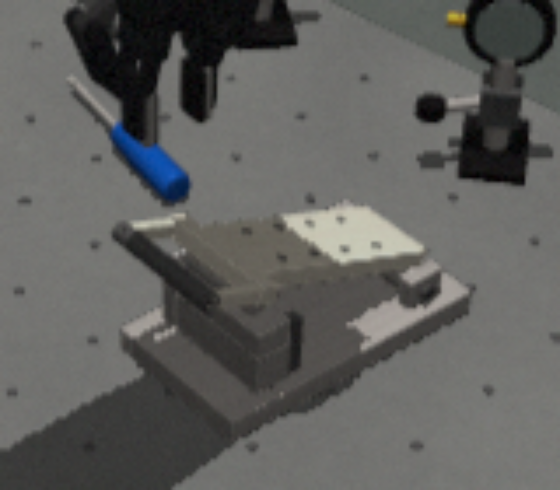

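The angle reads 0.350–0.354. Opening the jaws might have dragged the bar slightly, so I'll make sure of it with a gentle press from above with shut fingers.

Run:
```python
from h import *
X,Y=b2w(-.187,0); plan([X,Y,.135],YAW,4)
```

```text
from [0.4997 0.0337 0.1949] rotdeg [-0.3  0.   0.1] t 46.95
[-0.00,-0.01,0.30] [-0.02,0.00,0.00] 
[-0.00,-0.01,0.30] [-0.02,0.00,0.00] 
[-0.00,-0.01,0.30] [-0.02,0.00,0.00] 
[-0.00,-0.01,0.30] [-0.02,0.00,0.00]
```

play_rows --dp '[[0, 0, 0], [0, 0, 0.2], [0, 0, 0.3], [0, -0.01, 0.3], [0, 0, 0.2]]' --delta_rot '[[-0.05, 0, 0], [0, 0, 0], [0, 0, 0], [0, 0, 0], [0, 0, 0]]' --jaw -1

```text
time_s: 47.58
tool_pos: [0.4964, 0.0339, 0.1391]
eef_rot: [[0.126, 0.992, -0.006], [0.992, -0.126, -0.0], [-0.001, -0.006, -1.0]]
wrist_force: [-1.1, -0.3, -0.3]
opening: 0.003
```

Run:
```python
from h import *
X,Y=b2w(-.187,0); plan([X,Y,.123],YAW,4)
```

```text
from [0.4964 0.0339 0.1391] rotdeg [-0.4  0.1  0.1] t 47.58
[-0.00,0.00,0.08] [-0.02,0.00,0.00] 
[-0.00,0.00,0.08] [-0.02,0.00,0.00] 
[-0.00,0.00,0.08] [-0.02,0.00,0.00] 
[-0.00,0.00,0.08] [-0.02,0.00,0.00]
```

play_rows --dp '[[0, 0, 0.06], [0, 0, 0.06], [0, 0, 0.05], [0, 0, 0.03], [0, 0, 0.02]]' --delta_rot '[[0, 0, 0], [0, 0, 0], [0, 0, 0], [0, 0, 0], [0, 0, 0]]'

```text
time_s: 48.2
tool_pos: [0.4958, 0.034, 0.1265]
eef_rot: [[0.126, 0.992, -0.008], [0.992, -0.127, -0.0], [-0.001, -0.008, -1.0]]
wrist_force: [-0.0, -0.3, -0.7]
opening: -0.003
```

play_rows --dp '[[0, 0, 0.02], [0, 0, 0.02], [0, 0, 0.02], [0, 0, 0.02], [0, 0, 0.02]]' --delta_rot '[[0, 0, 0], [0, 0, 0], [0, 0, 0], [0, 0, 0], [0, 0, 0]]'

```text
time_s: 48.82
tool_pos: [0.4961, 0.0339, 0.1216]
eef_rot: [[0.126, 0.992, -0.007], [0.992, -0.127, -0.0], [-0.001, -0.007, -1.0]]
wrist_force: [0.5, -0.6, 0.5]
opening: 0.003
```

play_rows --dp '[[0, 0, 0.02], [0, 0, 0.02], [0, 0, 0.02], [0, 0, 0.02], [0, 0, 0.02]]' --delta_rot '[[0, 0, 0], [0, 0, 0], [0, 0, 0], [0, 0, 0], [0, 0, 0]]'

```text
time_s: 49.45
tool_pos: [0.4961, 0.0339, 0.1162]
eef_rot: [[0.126, 0.992, -0.007], [0.992, -0.126, -0.0], [-0.001, -0.007, -1.0]]
wrist_force: [0.3, -0.6, -0.6]
opening: -0.002
```

Run:
```python
from h import *
o=manip.get_obs(); c=capture("wrist"); P=cloud(c,o)
cv2.imwrite("pics/w20.png",c["pixels"][180:480,160:480,::-1].repeat(2,0).repeat(2,1))
B=np.einsum('ijk,kl->ijl',P[...,:2]-ORG,np.stack([XB,YB],1)); 
m=(B[...,0]>-.215)&(B[...,0]<-.16)&(abs(B[...,1]-.035)<.009)&(P[...,2]>.09)&(P[...,2]<.14)
print(P[m][:,2].max(),np.percentile(B[m][:,0],[1,50,99]),m.sum())
m=(B[...,0]>-.11)&(B[...,0]<-.02)&(abs(B[...,1])<.025)&(P[...,2]>.06)
a=np.polyfit(B[m][:,0],P[m][:,2],1); print(np.arctan(-a[0]),m.sum())
```

```text
0.1224649580675504 [-0.19378405 -0.18484239 -0.16085395] 1526
0.35012507692712047 9224
```

View pics/w20.png

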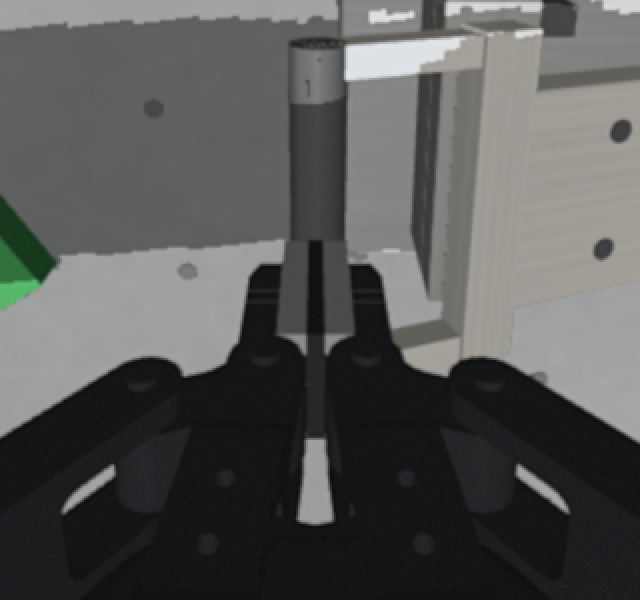

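play_rows --dp '[[0, 0, 0.02], [0, 0, 0.02], [0, 0, 0.02], [0, 0, 0.02], [0, 0, 0.02]]' --delta_rot '[[0, 0, 0], [0, 0, 0], [0, 0, 0], [0, 0, 0], [0, 0, 0]]'

```text
time_s: 50.12
tool_pos: [0.496, 0.0339, 0.1108]
eef_rot: [[0.126, 0.992, -0.007], [0.992, -0.126, -0.0], [-0.001, -0.007, -1.0]]
wrist_force: [0.8, -0.5, -0.9]
opening: -0.0
```

Run:
```python
from h import *
s=capture("side"); cv2.imwrite("pics/s21.png",cv2.resize(s["pixels"][150:250,290:410,::-1],None,fx=5,fy=5,interpolation=cv2.INTER_CUBIC))
o=manip.get_obs(); c=capture("wrist"); P=cloud(c,o)
cv2.imwrite("pics/w21.png",c["pixels"][180:480,160:480,::-1].repeat(2,0).repeat(2,1))
```

```text
(no output)
```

View pics/s21.png

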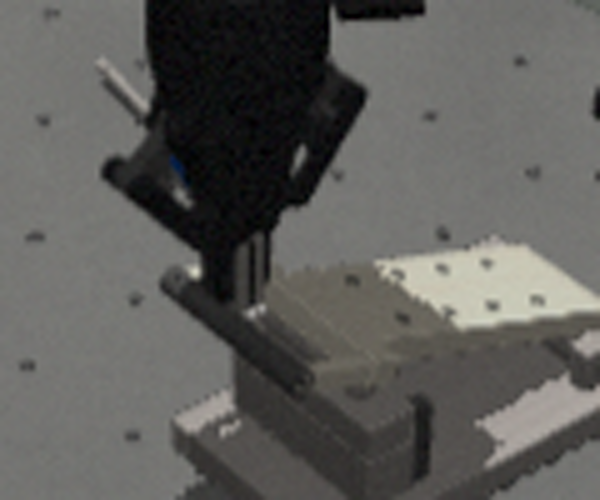

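View pics/w21.png

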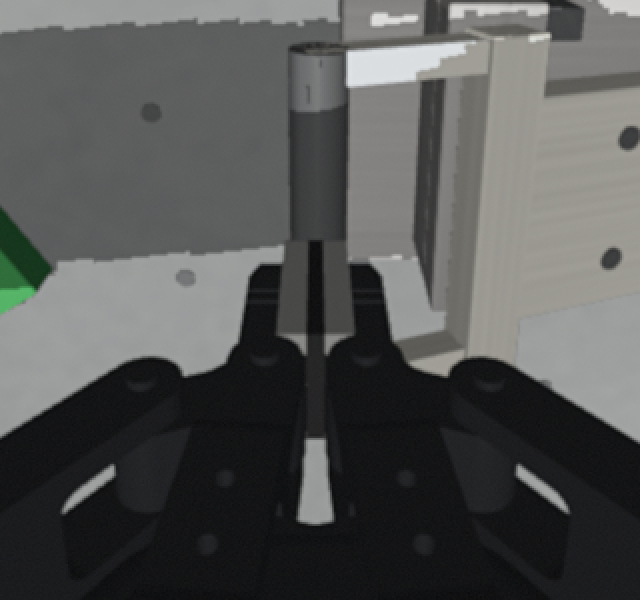

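play_rows --dp '[[0, 0, 0.02], [0, 0, 0.02], [0, 0, 0.02], [0, 0, 0.01], [0, 0, 0.01]]' --delta_rot '[[0, 0, 0], [0, 0, 0], [0, 0, 0], [0, 0, 0], [0, 0, 0]]'

```text
time_s: 50.85
tool_pos: [0.4959, 0.0339, 0.1065]
eef_rot: [[0.126, 0.992, -0.007], [0.992, -0.126, -0.0], [-0.001, -0.007, -1.0]]
wrist_force: [0.8, 0.4, 0.2]
opening: -0.002
```

play_rows --dp '[[0, 0, 0.02], [0, 0, 0.02], [0, 0, 0.01], [0, 0, 0.01], [0, 0, 0.01]]' --delta_rot '[[0, 0, 0], [0, 0, 0], [0, 0, 0], [0, 0, 0], [0, 0, 0]]'

```text
time_s: 51.48
tool_pos: [0.4959, 0.0339, 0.1028]
eef_rot: [[0.127, 0.992, -0.007], [0.992, -0.127, -0.0], [-0.001, -0.007, -1.0]]
wrist_force: [0.6, 0.3, 0.2]
opening: 0.0
```

Run:
```python
from h import *
s=capture("side"); cv2.imwrite("pics/s22.png",cv2.resize(s["pixels"][180:240,310:370,::-1],None,fx=9,fy=9,interpolation=cv2.INTER_CUBIC))
P=cloud(s); g=s["pixels"].max(-1)
for u in range(330,350,3):
  print(u,[ (v,*np.round([*w2b(P[v,u]),P[v,u,2]],3).tolist()) for v in range(196,220,3)])
```

```text
330 [(196, -0.206, -0.003, 0.181), (199, -0.215, -0.014, 0.184), (202, -0.213, -0.012, 0.174), (205, -0.199, 0.007, 0.148), (208, -0.202, 0.003, 0.143), (211, -0.193, 0.015, 0.123), (214, -0.193, 0.015, 0.115), (217, -0.112, 0.12, -0.001)]
333 [(196, -0.199, -0.004, 0.178), (199, -0.201, -0.006, 0.173), (202, -0.198, -0.003, 0.161), (205, -0.2, -0.005, 0.155), (208, -0.198, -0.003, 0.145), (211, -0.201, -0.007, 0.141), (214, -0.188, 0.01, 0.116), (217, -0.108, 0.113, 0.001)]
336 [(196, -0.199, -0.014, 0.185), (199, -0.197, -0.012, 0.174), (202, -0.194, -0.009, 0.163), (205, -0.193, -0.007, 0.153), (208, -0.194, -0.009, 0.147), (211, -0.193, -0.007, 0.137), (214, -0.194, -0.009, 0.13), (217, -0.194, -0.008, 0.121)]
339 [(196, -0.188, -0.011, 0.178), (199, -0.189, -0.012, 0.17), (202, -0.189, -0.012, 0.162), (205, -0.189, -0.012, 0.154), (208, -0.186, -0.009, 0.143), (211, -0.189, -0.013, 0.139), (214, -0.183, -0.005, 0.122), (217, -0.187, -0.01, 0.119)]
342 [(196, -0.183, -0.014, 0.177), (199, -0.18, -0.011, 0.166), (202, -0.181, -0.013, 0.16), (205, -0.179, -0.01, 0.149), (208, -0.18, -0.012, 0.142), (211, -0.181, -0.012, 0.134), (214, -0.144, 0.034, 0.078), (217, -0.185, -0.019, 0.124)]
345 [(196, -0.173, -0.013, 0.172), (199, -0.04, 0.15, 0.003), (202, -0.132, 0.038, 0.105), (205, -0.142, 0.025, 0.11), (208, -0.142, 0.025, 0.101), (211, -0.148, 0.018, 0.099), (214, -0.146, 0.02, 0.088), (217, -0.146, 0.019, 0.08)]
348 [(196, -0.025, 0.156, 0.003), (199, -0.033, 0.146, 0.002), (202, -0.041, 0.136, 0.003), (205, -0.133, 0.025, 0.105), (208, -0.145, 0.01, 0.112), (211, -0.146, 0.009, 0.104), (214, -0.149, 0.005, 0.099), (217, nan, nan, nan)]
```

View pics/s22.png

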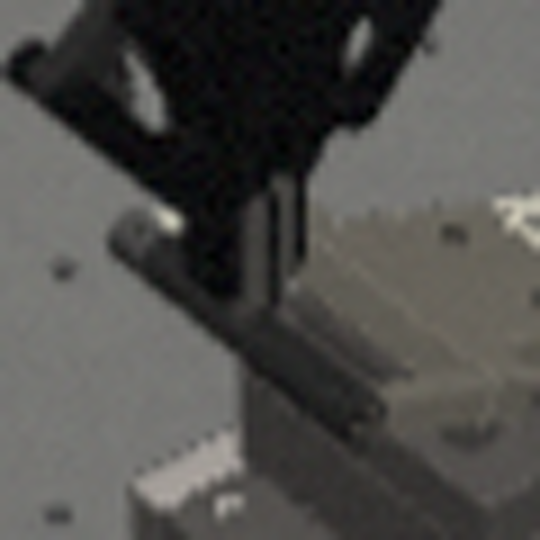

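play_rows --dp '[[0, 0, 0.01], [0, 0, 0.01], [0, 0, 0.01], [0, 0, 0.01], [0, 0, 0.01]]' --delta_rot '[[0, 0, 0], [0, 0, 0], [0, 0, 0], [0, 0, 0], [0, 0, 0]]'

```text
time_s: 52.15
tool_pos: [0.4959, 0.0339, 0.1001]
eef_rot: [[0.126, 0.992, -0.007], [0.992, -0.127, -0.0], [-0.001, -0.007, -1.0]]
wrist_force: [-0.1, 0.2, 0.2]
opening: -0.004
```

play_rows --dp '[[0, 0, 0.01], [0, 0, 0.01], [0, 0, 0.01], [0, 0, 0.01], [0, 0, 0.01]]' --delta_rot '[[0, 0, 0], [0, 0, 0], [0, 0, 0], [0, 0, 0], [0, 0, 0]]'

```text
time_s: 52.78
tool_pos: [0.496, 0.0339, 0.0996]
eef_rot: [[0.126, 0.992, -0.006], [0.992, -0.126, -0.001], [-0.001, -0.006, -1.0]]
wrist_force: [-1.0, -0.3, 5.3]
opening: -0.004
```

Contact now (5 N, position held). Pressing a little more.

play_rows --dp '[[0, 0, 0.02], [0, 0, 0.02], [0, 0, 0.03], [0, 0, 0.03], [0, 0, 0.03]]' --delta_rot '[[0, 0, 0], [0, 0, 0], [0, 0, 0], [0, 0, 0], [0, 0, 0]]'

```text
time_s: 53.4
tool_pos: [0.4961, 0.0339, 0.0994]
eef_rot: [[0.126, 0.992, -0.003], [0.992, -0.126, -0.001], [-0.002, -0.003, -1.0]]
wrist_force: [-4.3, -0.1, 15.3]
opening: -0.001
```

play_rows --dp '[[0, 0, -0.05], [0, 0, -0.2], [0, 0, -0.5], [0, 0, -0.7], [0, 0, -0.4]]' --delta_rot '[[0, 0, 0], [0, 0, 0], [0, 0, 0], [0, 0, 0], [0, 0, 0]]'

```text
time_s: 54.02
tool_pos: [0.4952, 0.0341, 0.1944]
eef_rot: [[0.126, 0.992, -0.006], [0.992, -0.126, -0.001], [-0.002, -0.006, -1.0]]
wrist_force: [0.0, -0.1, -0.8]
opening: -0.002
```

play_rows --dp '[[0, -0.3, -0.3], [0, -0.3, -0.2], [0, -0.2, 0], [0, 0, 0], [0, 0, 0]]' --delta_rot '[[0, 0, 0], [0, 0, 0], [0, 0, 0], [0, 0, 0], [0, 0, 0]]'

```text
time_s: 54.65
tool_pos: [0.4551, 0.0393, 0.2219]
eef_rot: [[0.126, 0.992, -0.003], [0.992, -0.126, -0.001], [-0.002, -0.003, -1.0]]
wrist_force: [0.4, 0.5, -0.1]
opening: -0.0
```

Run:
```python
from h import *
o=manip.get_obs(); c=capture("wrist"); P=cloud(c,o)
cv2.imwrite("pics/w23.png",c["pixels"][:,:,::-1])
B=np.einsum('ijk,kl->ijl',P[...,:2]-ORG,np.stack([XB,YB],1)); 
m=(B[...,0]>-.11)&(B[...,0]<-.02)&(abs(B[...,1])<.025)&(P[...,2]>.06)
a=np.polyfit(B[m][:,0],P[m][:,2],1); print("plate",np.arctan(-a[0]),m.sum())
m=(abs(P[...,2]-.07)<.003)&(B[...,0]>-.16)&(B[...,0]<-.115)&(abs(B[...,1])<.056)
b=B[m]; print("stack vis x",np.percentile(b[:,0],[1,99]),"y",np.percentile(b[:,1],[.5,99.5]),m.sum(),"joint vel",abs(o["joint_vel"]).max(),o["wrist_force"])
t=capture("top"); cv2.imwrite("pics/t23.png",t["pixels"][:,:,::-1]); P=cloud(t)
topblk(P,.04,(.524,-.274),.08)
s=capture("side"); cv2.imwrite("pics/s23.png",s["pixels"][:,:,::-1])
P=cloud(s); topblk(P,.04,(.524,-.274),.08)
```

```text
plate 0.3503061658983887 4619
stack vis x [-0.15123865 -0.12440766] y [-0.04941358  0.04970425] 890 joint vel 0.011300897476438306 [ 0.35721446  0.47602949 -0.09974678]
block 495 z 0.040695194782228494 ((525.6347045898438, -274.0398254394531), (100.4115219116211, 29.401134490966797), 84.98835754394531)
block 569 z 0.04212491324370826 ((525.2930297851562, -274.17962646484375), (101.25365447998047, 32.82176208496094), 84.44855499267578)
```

View pics/w23.png

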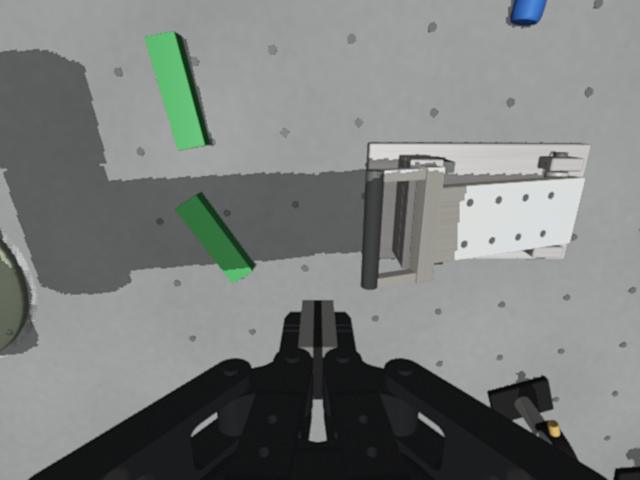

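View pics/s23.png

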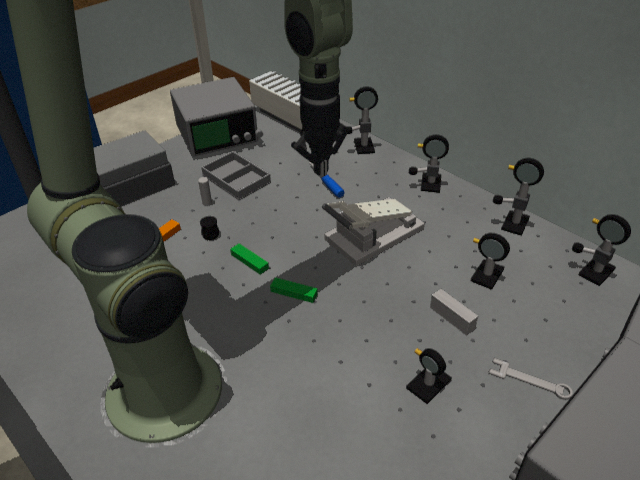

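Everything checks out: the plate is at 0.350 rad, the stack sits at the posts and is centred, and gauge40 and the lens mounts haven't moved. Handing in.

```bash
python3 -c "
from bench import manip
print(manip.sign_off())"
```

```text
the job is handed in; nothing more can be done
None
```

The sine plate is set to 20 degrees, and I handed the job in with about 55 s of the 72 s used. I swung the plate up to about 1.34 rad. Then I laid gauge30 on the base against the posts and gauge20 on top of it. I brought the plate down by the bar, pressed until the roller bore on the stack, let go and moved the arm clear.

**Last checks:**
- **Plate angle:** 0.350 rad from the slope of its top surface. One estimate from the height of the bar gave 0.354 rad.
- **Stack:** before the plate came down, its centre was at (-137.0, 0.0) mm in the base frame, where (-137, 0) was wanted. It was 0.06° out of square, with its top at 70 mm. Afterwards the part still visible spanned x from -151 to -124 mm and y ±49.5 mm, so it had not shifted.
- **Pressing:** force at the bar was about 18 N while gripping it. A second slow press from above with shut fingers reached 15 N, with only 0.2 mm of movement.
- **Left alone:** gauge40 measured within about 1 mm of where it started. The lens mounts look unmoved in the side picture, but I did not measure them.

**What went wrong on the way:**
- **Bar slips:** the first two pinches on the bar slipped off while lifting, raising the plate only a few millimetres each time.
- **gauge30 slip:** the first grip on gauge30 also slipped before it left the bench.
- **Cause and fix:** the real fingertips appear to sit about 20 mm short of the reported tool point, so those grips were too shallow. Gripping deeper fixed it.

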